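# Pack a coffee delivery and clamp the carton down for the road

### The job

Pack the delivery: stand every lidded take-away cup on the counter upright on the floor of the brown carton, then fold in the two short end flaps so that they are level (not pushed down into the carton), after them the two long flaps flat on top, and last bring the red hold-down arm fully down across the closed carton. Leave the milk pitcher, the bean jar and the tamper where they stand.

Things in the scene. Friction and masses are not known exactly. Their poses are not given: they have to be found in the camera images.
- carton: Brown cardboard carton, open on top, 328 mm long (its y) x 144 mm wide (its x), fixed in a low cradle on the counter. Origin: centre of the cradle underside, on the counter, z up; +x points to the wall with the red arm. Walls 4 mm thick, inner floor at z = 9 mm, wall tops at z = 106 mm; the cradle rim, 22 mm high, ends 10 mm outside the walls.
- end_flap_left (a joint): Angle (rad) of the short flap at the +y end: corrugated cardboard, 4 mm thick, 72 mm from crease to free edge, 138 mm wide; crease along x at y = +164, z = 108 mm in the carton frame. 0 = level over the opening, 1.57 = upright, more = leaning out, negative = pushed down inside (no stop at level, only at -0.3; cup lids end 9 mm below level). Stiff crease (0.05 N m): stays where left.
- end_flap_left_edge (a point): Middle of the free edge of the left end flap
- end_flap_right (a joint): Angle (rad) of the short flap at the -y end: as the left one, with its crease at y = -164, z = 108 mm in the carton frame; 0 = level over the opening, positive = open, negative = pushed down inside
- end_flap_right_edge (a point): Middle of the free edge of the right end flap
- side_flap_far (a joint): Angle (rad) of the long flap on the +x wall (the arm's side): corrugated cardboard, 4 mm thick, 72 mm from crease to free edge, 328 mm long; crease along y at x = +72, z = 112.5 mm in the carton frame. 0 = flat over the end flaps (it stops there), 1.57 = upright, more = leaning out. Stiff crease (0.05 N m): stays where left.
- side_flap_far_edge (a point): Middle of the free edge of the far long flap
- side_flap_near (a joint): Angle (rad) of the long flap on the -x wall: the same as the far one, with its crease at x = -72 mm, z = 112.5 mm
- side_flap_near_edge (a point): Middle of the free edge of the near long flap
- hold_arm (a joint): Angle (rad) of the red hold-down arm, a bar 24 mm wide, 10 mm thick, with a T-grip; pivot along y at x = +100, y = 0, z = 123 mm in the carton frame, on a bracket 26 mm (x) by 43 mm (y), 132 mm high. 0 = down across the closed flaps, pointing to -x (it stops there), 1.57 = upright, more = leaning back. Stiff pivot (0.3 N m): stays where left.
- hold_arm_grip (a point): Middle of the T-grip of the hold-down arm, a black bar 106 mm long (along y) and 16 mm thick, 150 mm from the pivot
- cup1_centre (a point): Lidded white take-away cup with a brown sleeve and black lid, closed and rigid, 88 mm tall, about 0.19 kg; 55 mm across at the foot (waxed paper, slides easily), ripple sleeve from 18 to 60 mm up, 61 mm across at its foot and 65 mm at its top, lid 64 mm across at 74 to 80 mm up. This point is on its axis, half-way up (44 mm); its z axis points to the lid. Absent in some runs (None).
- cup2_centre (a point): Lidded white take-away cup with a brown sleeve and black lid, closed and rigid, 88 mm tall, about 0.19 kg; 55 mm across at the foot (waxed paper, slides easily), ripple sleeve from 18 to 60 mm up, 61 mm across at its foot and 65 mm at its top, lid 64 mm across at 74 to 80 mm up. This point is on its axis, half-way up (44 mm); its z axis points to the lid. Absent in some runs (None).
- cup3_centre (a point): Lidded white take-away cup with a brown sleeve and black lid, closed and rigid, 88 mm tall, about 0.19 kg; 55 mm across at the foot (waxed paper, slides easily), ripple sleeve from 18 to 60 mm up, 61 mm across at its foot and 65 mm at its top, lid 64 mm across at 74 to 80 mm up. This point is on its axis, half-way up (44 mm); its z axis points to the lid. Absent in some runs (None).
- cup4_centre (a point): Lidded white take-away cup with a brown sleeve and black lid, closed and rigid, 88 mm tall, about 0.19 kg; 55 mm across at the foot (waxed paper, slides easily), ripple sleeve from 18 to 60 mm up, 61 mm across at its foot and 65 mm at its top, lid 64 mm across at 74 to 80 mm up. This point is on its axis, half-way up (44 mm); its z axis points to the lid. Absent in some runs (None).
- pitcher_centre (a point): Steel milk pitcher, 86 mm wide, 105 mm tall, with a side handle that reaches 72 mm from its axis; leave alone. Point on its axis 50 mm up.
- bean_jar_centre (a point): Amber glass jar of beans, 84 mm wide, 130 mm tall; leave alone. Point at its centre.
- tamper_centre (a point): Steel coffee tamper with a dark wooden handle, standing, 58 mm wide, 92 mm tall; leave alone. Point on its axis half-way up.
Mind the look-alikes: they are no part of the job. What is shaped like the part that bears cup4_centre but blue, pink or yellow is not meant.

How it is judged:
By the outcome, as a careful person would: the job done as asked, in the order asked, and still so for the second after the job is handed in, with the robot touching nothing.
Of cup1, cup2, cup3, cup4 only 3 to 4 are there at a start; the rules pass over those that are not, and their reading is None.
At some moment in a run one of cup1, cup2, cup3, cup4 may be knocked a few centimetres aside while the robot is not near it.
It also fails if it takes over 210 s, if anything falls off the work surface, if the arm or the gripper's body presses on something with over 40 N, if the wrist force passes 120 N, or if a joint passes its speed limit or range.

### The arm

A 7-joint arm with a two-finger parallel gripper is mounted at the origin on the work surface. World frame = base frame: x ahead of the robot, y to its left, z up, the work surface at z = 0. Lengths are in m, angles in rad, forces in N, time in s.
With the tool pointing down it reaches from about 0.4 to 0.85 m from the base axis. Payload 4.5 kg.
Tool frame: the origin (TCP) lies on the mounting face of the last link; the fingertips stand 166 mm ahead of it and the grasp point (between the pads) lies 147 mm ahead of it; z points along the fingers, y is the direction in which the jaws open and shut (so a half turn about z gives the same grasp; the last joint's range is limited). The gripper opens to 88 mm and grips with 3 to 60 N. Pads are 18 mm wide; open, the fingers measure 123 mm over their backs; the gripper's body (75 mm by 187 mm) begins 45 mm behind the grasp point.
Start: joints at [1.233, 0.689, -0.195, 1.565, 0.157, 0.902, -0.215], TCP at [0.227, -0.582, 0.405] pointing down, gripper open.
Joint ranges: [-3.01, 3.01], [-0.46, 2.08], [-1.47, 1.51], [0.13, 2.56], [-1, 4.14], [0.04, 2.09], [-2.66, 2.66]. Speed limits (rad/s): [2.57, 2.57, 3.14, 3.14, 3.14, 3.14, 3.14].

### API

Orientations are given as a rotation vector (axis times angle).
In Python, from bench import * gives the robot as it stands.
- The arm moves only by the shell command python3 -m handwheel 'ROWS' [FORCE]. ROWS is JSON, one flat list of numbers, 7 for each row, row after row: the opening, from 0 (shut) to 1 (fully open), then the shift along the tool's x, y, z in cm, then the turn, a rotation vector about the tool's x, y, z in rad. In form: [jaw, tx, ty, tz, ax, ay, az, jaw, tx, ty, tz, ax, ay, az, ...]. A call has 1 to 12 rows; each row is the pose to reach, as a shift and turn from the pose commanded when the call began, along the tool's axes at that moment; what a row does not reach only later rows make up. A row lasts 1/8 s, in which the tool goes at most 62.5 mm and 10.7 degrees, less where a joint would pass 70% of its speed; a pose out of reach is approached as far as the arm can. A call with a gripper value outside its range is refused whole. The fingers move at their own pace and stop on an object; FORCE is the grip in N (left out, the last holds). Time passes only in rows, so rows that repeat a pose let the fingers close. It gives the time, the measured TCP pose, the force and the opening at its end, in the units of the state.
- get_obs(): the state, without advancing time (a new reading comes with each control period).
- get_image(name): name is "scene" or "top" or "wrist"; returns a dict with "image" (384x512x3 uint8, blue, green, red), "mtx" (3x3 intrinsics, pixels), "extrinsics" (4x4, takes a point from world to camera coordinates). Camera axes: x right, y up, looking along -z (the intrinsics and any distortion apply to the point x, -y, -z); pixel columns grow to the right and rows downward; lengths in m; the calibration is good to about 2 mm. A picture is of the moment at which its call begins. There is no depth.
- job_done(): hands the job in, once; it reports no verdict.
The state is a dict: "clock": time; "q": joint angles; "joint_vel": joint speeds; "tau": joint torques, N m; "tool_pos": TCP position; "tool_rot": TCP orientation; "ft_force": force on the tool from outside, world axes, zero at the start; "torque": the same for the moment, N m; "width": opening from 0.0 (shut) to 1.0 (fully open).
Only numpy, scipy, OpenCV 4.12 (cv2) and the standard library are available. Lean on these libraries where they do the work, as an engineer would, in place of code of your own. Each camera call takes 0.05 s, during which the arm holds its last target.

## Working session

There is one attempt and no reset: what is moved stays moved. The work goes in short steps, Python scripts to look and compute and a shell command to move; the robot and the scene stay as the last step left them, time stands still between calls to the robot, and variables do not carry over. Pictures are saved under pics/ and viewed, and the job is handed in when it is done.

```bash
mkdir -p pics; ls; cat > h.py <<'E'
from bench import *
import numpy as np, cv2
from scipy.spatial.transform import Rotation as R
def snap(n,f):
    d=get_image(n); cv2.imwrite('pics/'+f,d['image']); np.savez('pics/'+f+'.npz',m=d['mtx'],e=d['extrinsics']); return d
def proj(d,p):
    p=np.atleast_2d(p); c=(d['extrinsics']@np.c_[p,np.ones(len(p))].T)[:3]
    u=d['mtx']@np.array([c[0],-c[1],-c[2]]); return (u[:2]/u[2]).T
def ray(d,u,v):
    E=d['extrinsics'];r=np.linalg.inv(d['mtx'])@[u,v,1]; r=np.array([r[0],-r[1],-r[2]])
    return -E[:3,:3].T@E[:3,3], E[:3,:3].T@r
def onz(d,u,v,z):
    o,r=ray(d,u,v); return o+r*(z-o[2])/r[2]
def load(f):
    a=np.load('pics/'+f+'.npz'); return dict(mtx=a['m'],extrinsics=a['e'],image=cv2.imread('pics/'+f))
def tri(obs):
    A=np.zeros((3,3));b=np.zeros(3)
    for d,u,v in obs:
        o,r=ray(d,u,v); r=r/np.linalg.norm(r); P=np.eye(3)-np.outer(r,r);A+=P;b+=P@o
    return np.linalg.solve(A,b)
E
python3 - <<'E'
from h import *
o=get_obs();print(o)
for n in("scene","top","wrist"):
    d=snap(n,n+'0.png');print(n,d['mtx'].tolist(),np.round(d['extrinsics'],3).tolist(), [k for k in d])
E
```

```text
pics
{'clock': 0.0, 'q': array([ 1.23282602,  0.69001574, -0.19450938,  1.56635421,  0.15732163,
        0.90250656, -0.21509739]), 'joint_vel': array([-0.00061969,  0.00193259,  0.00015083, -0.00126748, -0.00121518,
       -0.00027107,  0.0003277 ]), 'tau': array([-7.75682274e-04, -5.27572703e+01, -1.26771066e+00, -1.53430098e+01,
       -5.28381276e-02,  6.56928823e-03,  1.61421635e-04]), 'tool_pos': array([ 0.2268895 , -0.58200598,  0.40388711]), 'tool_rot': array([-3.08565317e+00, -5.80432812e-01,  7.85935825e-04]), 'ft_force': array([-0.12626446,  0.19224015,  0.03923314]), 'torque': array([ 0.01767847, -0.01176671,  0.00291919]), 'width': 1.0018814800228173}
scene [[433.69022899896555, 0.0, 257.20225521491267], [0.0, 433.69022899896555, 190.36399933084516], [0.0, 0.0, 1.0]] [[0.781, 0.624, 0.001, -0.464], [-0.533, 0.665, 0.523, 0.179], [0.326, -0.409, 0.852, -1.615], [0.0, 0.0, 0.0, 1.0]] ['image', 'mtx', 'extrinsics']
top [[407.943023897788, 0.0, 253.24768235541336], [0.0, 407.943023897788, 193.7788488617375], [0.0, 0.0, 1.0]] [[-0.023, -1.0, 0.0, 0.094], [0.995, -0.023, 0.102, -0.538], [-0.102, 0.003, 0.995, -1.326], [0.0, 0.0, 0.0, 1.0]] ['image', 'mtx', 'extrinsics']
wrist [[312.76924467216935, 0.0, 258.3209150515892], [0.0, 312.76924467216935, 193.25568531391824], [0.0, 0.0, 1.0]] [[0.364, -0.932, -0.002, -0.623], [0.888, 0.347, -0.301, 0.041], [0.281, 0.108, 0.954, -0.391], [0.0, 0.0, 0.0, 1.0]] ['image', 'mtx', 'extrinsics']
```

View pics/scene0.png

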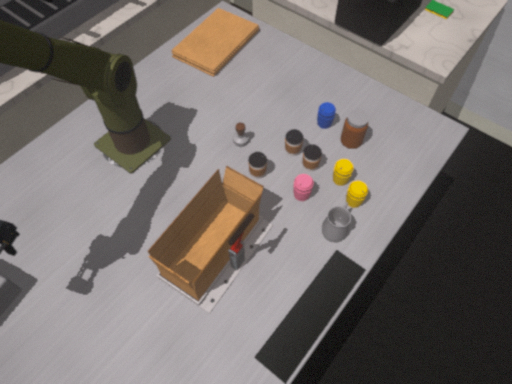

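View pics/top0.png

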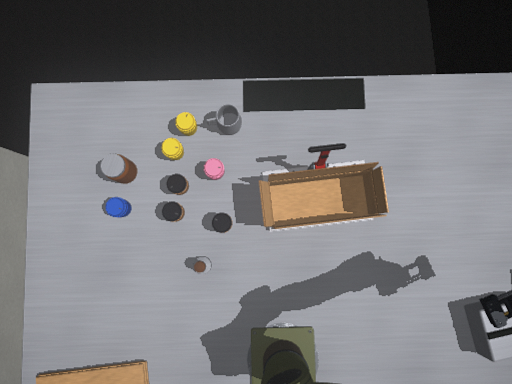

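View pics/wrist0.png

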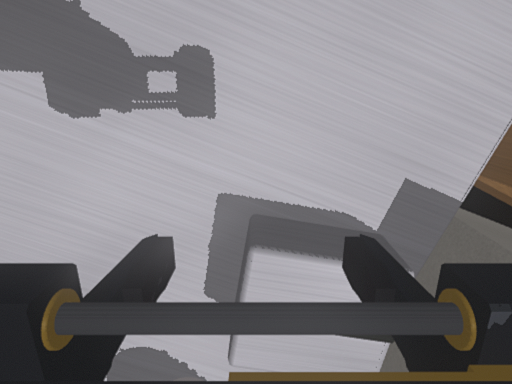

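```bash
python3 - <<'E'
import cv2,numpy as np
a=cv2.imread('pics/top0.png');
cv2.imwrite('pics/c1.png',cv2.resize(a[100:290,90:250],None,fx=4,fy=4,interpolation=cv2.INTER_CUBIC)[:600,:])
cv2.imwrite('pics/c2.png',cv2.resize(a[130:240,240:400],None,fx=5,fy=5,interpolation=cv2.INTER_CUBIC))
a=cv2.imread('pics/scene0.png');
cv2.imwrite('pics/c3.png',cv2.resize(a[90:250,220:400],None,fx=4,fy=4,interpolation=cv2.INTER_CUBIC)[:600])
cv2.imwrite('pics/c4.png',cv2.resize(a[165:315,145:295],None,fx=4,fy=4,interpolation=cv2.INTER_CUBIC))
E
```

```text
(no output)
```

View pics/c1.png

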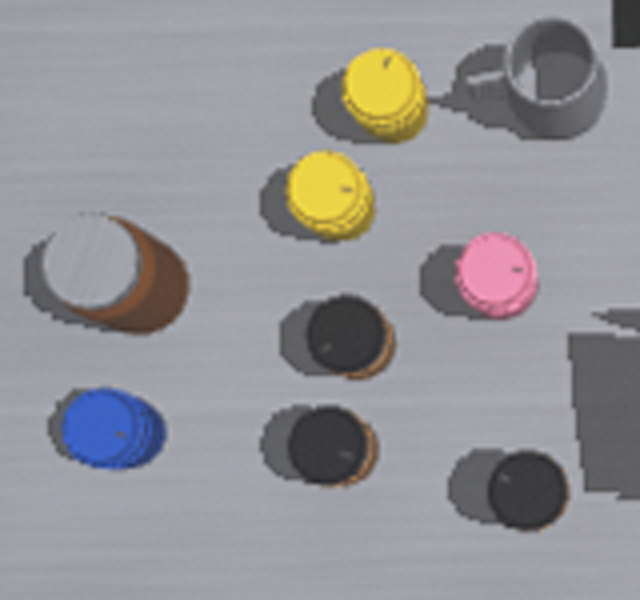

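View pics/c2.png

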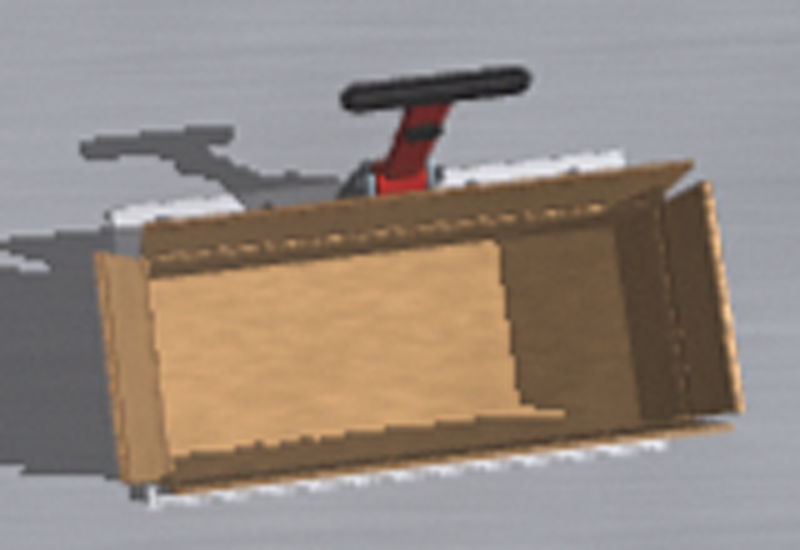

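View pics/c3.png

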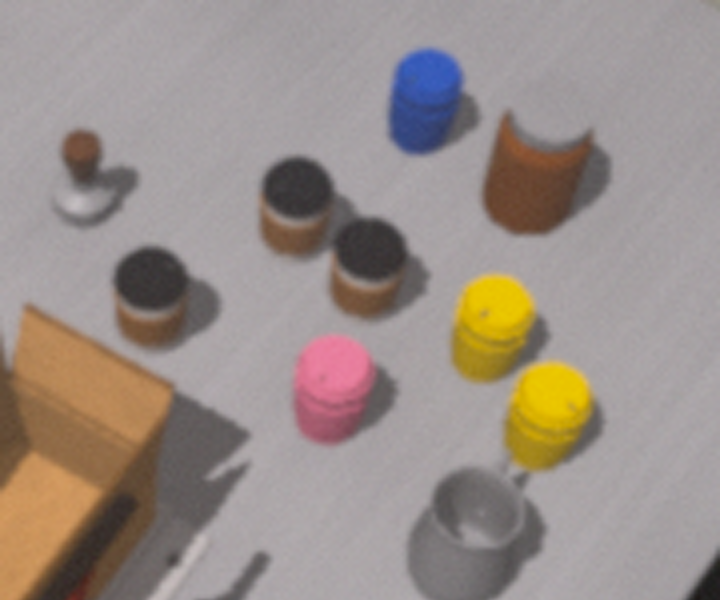

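View pics/c4.png

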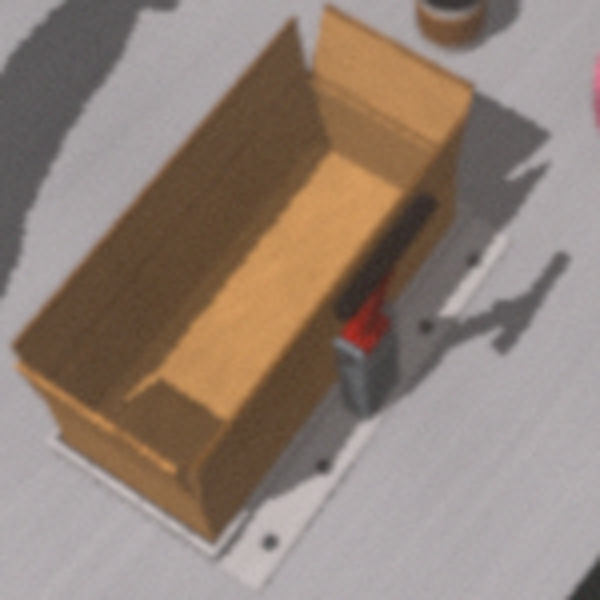

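```bash
cat > fit.py <<'E'
from h import *
from scipy.optimize import least_squares
T=lambda u,v:(240+u/5,130+v/5)
S=lambda u,v:(145+u/4,165+v/4)
def pts(p):
    x,y,w,l,r,f,n,h=p
    c,s=np.cos,np.sin; L=.072
    q={}
    for k,sx in(('f',1),('n',-1)):
        q['L'+k]=(sx*.069,.164-L*c(l),.108+L*s(l)); q['R'+k]=(sx*.069,-.164+L*c(r),.108+L*s(r))
        q['Lc'+k]=(sx*.069,.164,.108);q['Rc'+k]=(sx*.069,-.164,.108)
    for k,sy in(('L',1),('R',-1)):
        q['F'+k]=(.072-L*c(f),sy*.164,.1125+L*s(f)); q['N'+k]=(-.072+L*c(n),sy*.164,.1125+L*s(n))
        q['H'+k]=(.1-.15*c(h),sy*.051,.123+.15*s(h))
        q['Wf'+k]=(.072,sy*.164,.106); q['Wn'+k]=(-.072,sy*.164,.106)
        q['Bf'+k]=(.082,sy*.174,.022); q['Bn'+k]=(-.082,sy*.174,.022)
    M=R.from_euler('z',w).as_matrix()
    return {k:M@np.array(v)+[x,y,0] for k,v in q.items()}
E
python3 - <<'E'
from fit import *
t=load('top0.png');s=load('scene0.png')
O=[(t,'Lf',T(95,252)),(t,'Ln',T(122,483)),(t,'Rf',T(708,182)),(t,'Rn',T(742,412)),(t,'FL',T(143,228)),(t,'FR',T(692,162)),(t,'NL',T(165,492)),(t,'NR',T(733,428)),
(t,'HL',T(345,98)),(t,'HR',T(525,78)),(s,'HL',S(430,202)),(s,'HR',S(345,310)),
(s,'NL',S(296,18)),(s,'NR',S(15,348)),(s,'Ln',S(328,7)),(s,'Lf',S(472,85)),(s,'BnR',S(52,440)),(s,'BfR',S(215,553)),(t,'Lcn',T(168,480)),(t,'Lcf',T(148,262))]
def f(p):
    q=pts(p); return np.concatenate([proj(d,q[k])[0]-uv for d,k,uv in O])
g=least_squares(f,[.5,-.1,0.1,2,2,1.6,1.6,1.8],loss='soft_l1')
print(np.round(g.x,4)); r=f(g.x).reshape(-1,2)
for o,e in zip(O,r):print(o[1],np.round(e,1))
for a,b in [((176.3,183.6),(312.2,152.2)),((171.8,211.4),(294,136.8)),((222,222.5),(257.7,159.7))]:
    print(np.round(tri([(t,*a),(s,*b)]),4), onz(t,*a,.088).round(4))
# others
for n,u,v,z in [('pink',214,166.5,.088),('blue',114,207,.088),('y1',171.5,147,.088),('y2',185.5,121.5,.088),('tamp',200,266,.09),('jar',112.5,165.5,.13)]:
    print(n,onz(t,u,v,z).round(3))
E
```

```text
[ 0.5138 -0.1335  0.0916  1.9746  1.7062  1.6626  1.6232  1.7408]
Lf [-0.2 -0.3]
Ln [-0.1 -0.1]
Rf [-0.1 -0.6]
Rn [ 0.  -0.3]
FL [-0.6 -0.2]
FR [-0.1  0.3]
NL [ 1.3 -0.8]
NR [-0.6 -0.9]
HL [-1.  -0.3]
HR [-0.2 -0.5]
HL [-0.3 -0.8]
HR [-1.3  1.7]
NL [-0.7 -0.4]
NR [-1.1 -0.2]
Ln [-1.3 -1.1]
Lf [-0.1  0.1]
BnR [-2.7 -0.3]
BfR [-0.6  0.8]
Lcn [-0.8 -0.1]
Lcf [-2.1 -0.5]
[0.5739 0.328  0.0765] [0.5715 0.325  0.088 ]
[0.4851 0.3427 0.0772] [0.4835 0.3396 0.088 ]
[0.4467 0.1841 0.0779] [0.4449 0.1819 0.088 ]
pink [0.624 0.205 0.088]
blue [0.502 0.522 0.088]
y1 [0.69  0.34  0.088]
y2 [0.773 0.295 0.088]
tamp [0.312 0.252 0.09 ]
jar [0.627 0.514 0.13 ]
```

```bash
cat >> h.py <<'E'
CX,CY,CW=.5138,-.1335,.0916
def car(x,y,z=0):
    c,s=np.cos(CW),np.sin(CW); return np.array([CX+c*x-s*y,CY+s*x+c*y,z])
def down(psi): return R.from_euler('z',psi)*R.from_euler('x',np.pi)
def rel(p,Rt,ob=None):
    "shift(cm), rotvec from current to TCP pose"
    ob=ob or get_obs(); R0=R.from_rotvec(ob['tool_rot'])
    s=R0.inv().apply(np.array(p)-ob['tool_pos'])*100; return s.round(2),(R0.inv()*Rt).as_rotvec().round(3)
def g(x,y,z): return np.array([x,y,z+.147])  # grasp point -> TCP, tool down
E
python3 - <<'E'
from h import *
print(rel((.42,-.30,.46),down(CW)),rel((.42,.15,.42),down(CW)))
E
```

```text
(array([ 28.23, -19.27,  -5.57]), array([-0.001,  0.   ,  0.28 ])) (array([ 44.58, -61.19,  -1.51]), array([-0.001,  0.   ,  0.28 ]))
```

```bash
python3 -m handwheel '[1,5.6,-3.8,-1.4,0,0,0.05, 1,11.2,-7.6,-2.8,0,0,0.1, 1,16.8,-11.4,-4.2,0,0,0.15, 1,22.4,-15.2,-5.6,0,0,0.2, 1,28,-19,-5.6,0,0,0.28, 1,30,-24,-5.6,0,0,0.28, 1,32,-29.5,-5.6,0,0,0.28, 1,34.5,-35,-5,0,0,0.28, 1,37,-40.5,-4.5,0,0,0.28, 1,39.3,-46,-3.5,0,0,0.28, 1,41.6,-51.5,-2.5,0,0,0.28, 1,44,-57,-1.5,0,0,0.28]'
python3 - <<'E'
from h import *
print(rel((.42,.15,.42),down(CW)))
snap('wrist','w1.png');snap('top','t1.png')
E
```

```text
clock: 1.65
tool_pos: [0.4295, 0.1054, 0.4203]
tool_rot: [3.138, 0.144, 0.001]
ft_force: [1.5, -0.2, -0.0]
width: 0.999
(array([-0.54, -4.53,  0.03]), array([ 0., -0., -0.]))
```

View pics/w1.png

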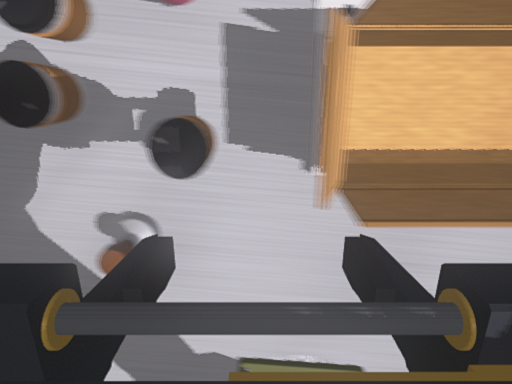

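```bash
python3 - <<'E'
from h import *
w=load('w1.png');t=load('t1.png');s=load('scene0.png')
print('wrist',onz(w,180,148,.088),onz(w,181,147,.08))
print('tri', tri([(w,180,148),(t,222,222.5),(s,257.7,159.7)]), tri([(w,180,148),(t,222,222.5)]))
# carton check: left flap edge / near wall
a=t['image'];h=cv2.cvtColor(a,cv2.COLOR_BGR2HSV)
m=(h[...,2]<75).astype(np.uint8)
n,l,st,c=cv2.connectedComponentsWithStats(m)
for i in range(1,n):
    if 60<st[i,4]<900: print(st[i],c[i].round(1))
for p in [car(-.069,.164,.108),car(.069,.164,.108),car(-.072,-.0,.108)]: print(proj(w,p),proj(t,p))
E
```

```text
wrist [0.44977819 0.18727128 0.088     ] [0.44941904 0.18815013 0.08      ]
tri [0.44694066 0.18617771 0.07719979] [0.44712794 0.18502381 0.08488798]
[308 144  38   8 180] [326.5 147.7]
[167 174  19  19 281] [175.8 183.3]
[162 202  20  19 309] [171.5 211.2]
[203 215  18  28 281] [209.5 229.4]
[487 328  25  11 158] [499.2 333.1]
[[343.3886225  186.80447575]] [[272.7713086  225.89203316]]
[[356.84046264  29.28737897]] [[267.49880562 181.93564506]]
[[511.11188656 189.79622721]] [[325.4552044  220.76946586]]
```

View pics/t1.png

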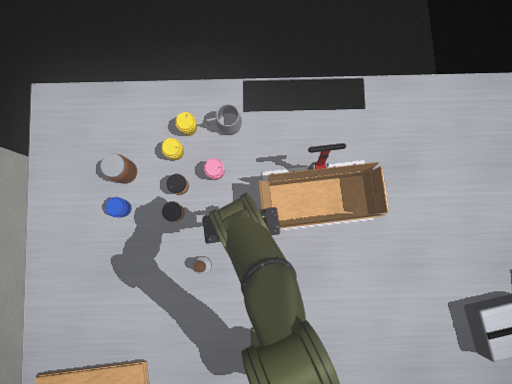

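```bash
python3 - <<'E'
from h import *
print(rel(g(.448,.186,.15),down(CW)))
E
python3 -m handwheel '[1,2,-4,3,0,0,0, 1,2.6,-7.8,8,0,0,0, 1,2.6,-7.8,12.2,0,0,0, 1,2.6,-7.8,12.2,0,0,0, 1,2.6,-7.8,12.2,0,0,0]'
python3 - <<'E'
from h import *
snap('wrist','w2.png')
print(get_obs()['tool_pos'])
E
```

```text
(array([ 2.66, -7.19, 12.32]), array([-0.004, -0.   ,  0.014]))
clock: 2.38
tool_pos: [0.449, 0.1829, 0.2996]
tool_rot: [3.138, 0.142, 0.002]
ft_force: [0.0, -0.1, 0.2]
width: 1.001
[0.44916207 0.18299687 0.3001276 ]
```

View pics/w2.png

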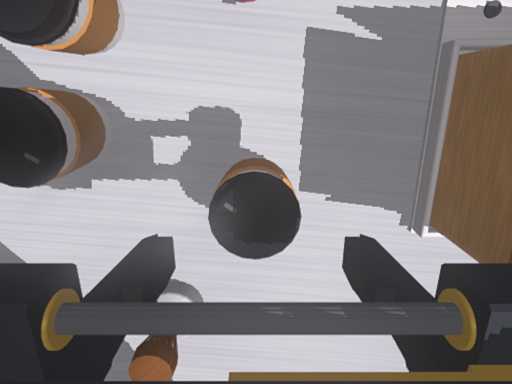

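```bash
cat >> h.py <<'E'
def fitlid(d,u0,v0,rz=.077,rad=.032,zc=.088,win=None):
    """fit axis xy of an upright lidded cup: threshold the black lid component at (u0,v0), match projected lid silhouette"""
    a=d['image'];hs=cv2.cvtColor(a,cv2.COLOR_BGR2HSV)
    m=((hs[...,2]<70)).astype(np.uint8)
    m=cv2.morphologyEx(m,cv2.MORPH_CLOSE,np.ones((5,5)))
    n,l=cv2.connectedComponents(m); k=l[int(v0),int(u0)]
    if k==0: return None
    M=(l==k).astype(np.uint8)
    return M
def sil(d,x,y,z0=0):
    th=np.linspace(0,2*np.pi,60); P=[]
    for z,r in((.074,.032),(.080,.032),(.088,.029)):
        P.append(np.c_[x+r*np.cos(th),y+r*np.sin(th),np.full(60,z+z0)])
    return cv2.convexHull(proj(d,np.vstack(P)).astype(np.float32))
def fitcup(d,M,x,y,z0=0):
    from scipy.optimize import minimize
    def f(p):
        S=np.zeros(M.shape,np.uint8); cv2.fillConvexPoly(S,(sil(d,*p,z0)*16).round().astype(np.int32),1,shift=4)
        return (S!=M).sum()
    r=minimize(f,[x,y],method='Nelder-Mead',options=dict(initial_simplex=[[x,y],[x+.006,y],[x,y+.006]],xatol=1e-4,fatol=1));return r.x,r.fun,M.sum()
E
python3 - <<'E'
from h import *
w=load('w2.png')
print(onz(w,255,210,.08))
M=fitlid(w,255,212); print(M.sum(),fitcup(w,M,.45,.187))
E
```

```text
[0.45252306 0.18667806 0.08      ]
4886 (array([0.4459043 , 0.18696484]), np.float64(1849.0), np.uint64(4886))
```

```bash
python3 - <<'E'
from h import *
w=load('w2.png');a=w['image'].copy()
M=fitlid(w,255,212)
a[M>0]=a[M>0]//2+np.array([0,0,120],np.uint8)
for x,y,c in((.4485,.1865,(0,255,0)),(.4525,.1867,(255,0,0))): cv2.polylines(a,[sil(w,x,y).round().astype(int)],True,c,1)
cv2.imwrite('pics/o1.png',cv2.resize(a[130:290,170:340],None,fx=3.5,fy=3.5))
E
```

```text
(no output)
```

View pics/o1.png

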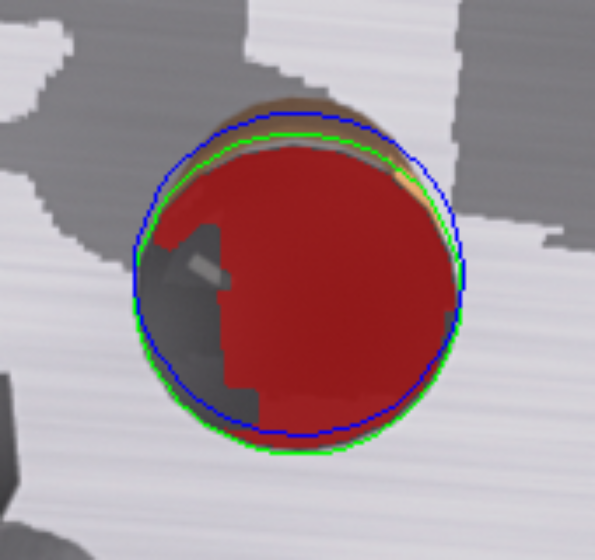

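```bash
python3 - <<'E'
from h import *
print(rel(g(.448,.1866,.058),down(CW)))
E
```

```text
(array([-0.11, -0.36,  9.51]), array([-0.   , -0.003, -0.001]))
```

```bash
python3 -m handwheel '[1,-0.1,-0.3,4,0,-0.003,0, 1,-0.1,-0.3,8,0,-0.003,0, 1,-0.1,-0.3,9.5,0,-0.003,0, 1,-0.1,-0.3,9.5,0,-0.003,0, 0.5,-0.1,-0.3,9.5,0,-0.003,0, 0.5,-0.1,-0.3,9.5,0,-0.003,0, 0.5,-0.1,-0.3,9.5,0,-0.003,0, 0.5,-0.1,-0.3,9.5,0,-0.003,0]' 15
python3 - <<'E'
from h import *
o=get_obs();print(o['tool_pos'],o['width'],o['ft_force'])
p=car(-.020,.070)
print(rel(g(o['tool_pos'][0],o['tool_pos'][1],.28),down(CW)),rel(g(p[0],p[1],.28),down(CW)),rel(g(p[0],p[1],.058+.009),down(CW)))
E
```

```text
clock: 3.42
tool_pos: [0.4475, 0.1865, 0.2045]
tool_rot: [-3.138, -0.144, 0.002]
ft_force: [0.8, 0.0, 6.9]
width: 0.723
[0.44750772 0.18648019 0.20445416] 0.7231783862905944 [0.83224224 0.01958191 6.9426511 ]
(array([-3.000e-02, -1.000e-02, -2.225e+01]), array([-0.   ,  0.002, -0.   ])) (array([  1.64,  25.46, -22.26]), array([-0.   ,  0.002, -0.   ])) (array([ 1.67, 25.47, -0.96]), array([-0.   ,  0.002, -0.   ]))
```

```bash
python3 -m handwheel '[0.5,0,0,-3,0,0,0, 0.5,0,0,-9,0,0,0, 0.5,0,0,-15,0,0,0, 0.5,0,0,-21,0,0,0, 0.5,0.3,4,-22.3,0,0,0, 0.5,0.8,9.5,-22.3,0,0,0, 0.5,1.2,15,-22.3,0,0,0, 0.5,1.7,20.5,-22.3,0,0,0, 0.5,1.7,25.5,-22.3,0,0,0, 0.5,1.7,25.5,-22.3,0,0,0, 0.5,1.7,25.5,-22.3,0,0,0]'
python3 - <<'E'
from h import *
snap('wrist','w3.png');snap('scene','s3.png');snap('top','t3.png')
o=get_obs();print(o['tool_pos'],o['width'],o['ft_force'])
p=car(-.020,.070)
print(rel(g(p[0],p[1],.058+.010),down(CW)))
a=np.vstack([cv2.imread('pics/w3.png'),cv2.imread('pics/s3.png')]);
cv2.imwrite('pics/a3.png',cv2.resize(a,None,fx=.75,fy=.75))
E
```

```text
clock: 4.8
tool_pos: [0.4878, -0.0652, 0.4264]
tool_rot: [-3.138, -0.145, 0.006]
ft_force: [0.7, 0.1, -2.1]
width: 0.722
[ 0.48805303 -0.06414485  0.4265231 ] 0.7171978221120959 [ 0.00382218 -0.05332781 -1.29773742]
(array([-0.  ,  0.16, 21.15]), array([-0.001,  0.003,  0.003]))
```

View pics/a3.png

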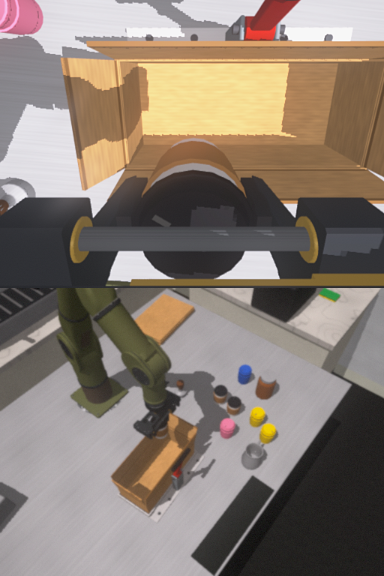

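View pics/t3.png

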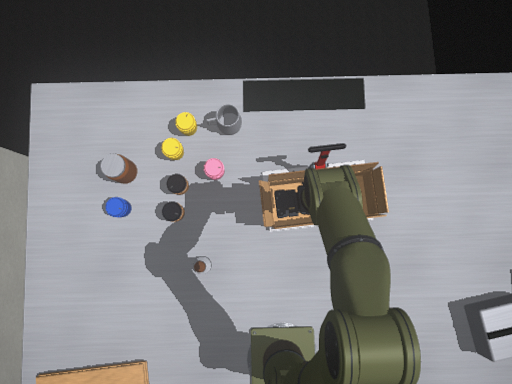

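```bash
cat > ov.py <<'E'
from fit import *
import sys
def ov(d,p,f,crop=None,sc=1):
    a=d['image'].copy(); q=pts(p)
    for k,c in(('Lf Ln',(0,255,0)),('Rf Rn',(0,255,0)),('FL FR',(255,0,0)),('NL NR',(255,0,255)),('HL HR',(0,255,255)),('WfL WfR',(0,0,255)),('WnL WnR',(0,0,255)),('WfL WnL',(0,0,255)),('WfR WnR',(0,0,255)),('BfL BfR',(255,255,0)),('BnL BnR',(255,255,0)),('BfL BnL',(255,255,0)),('BfR BnR',(255,255,0))):
        i,j=k.split(); u=proj(d,[q[i],q[j]]); 
        if abs(u).max()<3000: cv2.line(a,tuple(int(v) for v in u[0].round()),tuple(int(v) for v in u[1].round()),c,1)
    if crop: a=a[crop[1]:crop[3],crop[0]:crop[2]]
    cv2.imwrite('pics/'+f,cv2.resize(a,None,fx=sc,fy=sc))
E
python3 - <<'E'
from ov import *
P=[ 0.5138,-0.1335,0.0916,1.9746,1.7062,1.6626,1.6232,1.7408]
ov(load('w3.png'),P,'o3.png',None,1.5)
E
```

```text
(no output)
```

View pics/o3.png

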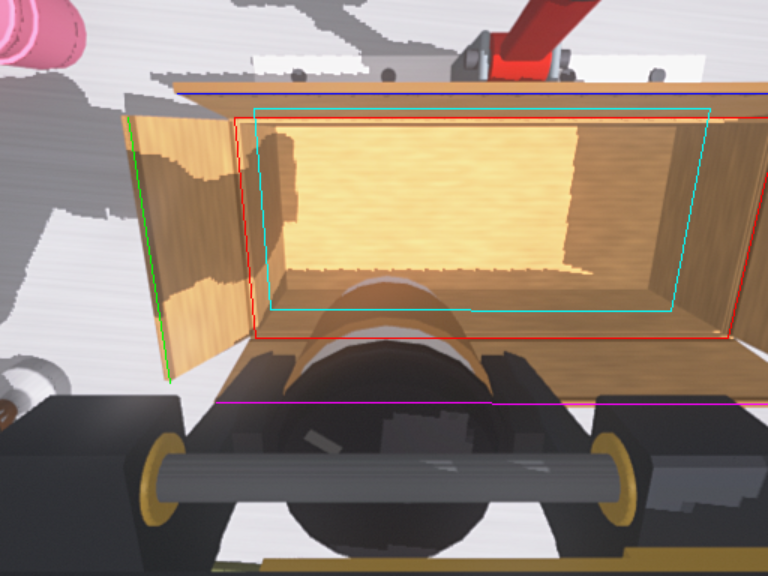

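```bash
python3 -m handwheel '[0.5,0,0.1,6,0,0,0, 0.5,0,0.1,12,0,0,0, 0.5,0,0.1,17,0,0,0, 0.5,0,0.1,20,0,0,0, 0.5,0,0.1,21.1,0,0,0, 0.5,0,0.1,21.1,0,0,0, 0.5,0,0.1,21.1,0,0,0]'
python3 - <<'E'
from h import *
o=get_obs();print(o['tool_pos'],o['width'],o['ft_force'])
p=car(-.020,.070);print(p)
E
```

```text
clock: 5.82
tool_pos: [0.4883, -0.0667, 0.2167]
tool_rot: [3.138, 0.145, -0.001]
ft_force: [0.1, 0.2, -1.6]
width: 0.721
[ 0.48827984 -0.06668593  0.21671075] 0.7206887297941014 [ 0.06453467  0.24755155 -1.64762159]
[ 0.48748081 -0.0656229   0.        ]
```

```bash
python3 -m handwheel '[0.5,0,0,0.25,0,0,0, 0.5,0,0,0.25,0,0,0, 0.95,0,0,0.25,0,0,0, 0.95,0,0,0.25,0,0,0, 0.95,0,0,0.25,0,0,0, 0.95,0,0,-3,0,0,0, 0.95,0,0,-9,0,0,0, 1,0,0,-15,0,0,0, 1,0,0,-20,0,0,0, 1,-1,-5,-22,0,0,0, 1,-1,-10,-22,0,0,0, 1,-1,-10,-22,0,0,0]'
python3 - <<'E'
from h import *
snap('wrist','w4.png');snap('scene','s4.png');snap('top','t4.png')
a=np.hstack([cv2.imread('pics/w4.png'),cv2.imread('pics/t4.png')]);
cv2.imwrite('pics/a4.png',cv2.resize(a,None,fx=.78,fy=.78))
E
```

```text
clock: 7.32
tool_pos: [0.4685, 0.0359, 0.4361]
tool_rot: [-3.136, -0.157, 0.003]
ft_force: [-0.6, -0.3, 0.9]
width: 0.997
```

View pics/a4.png

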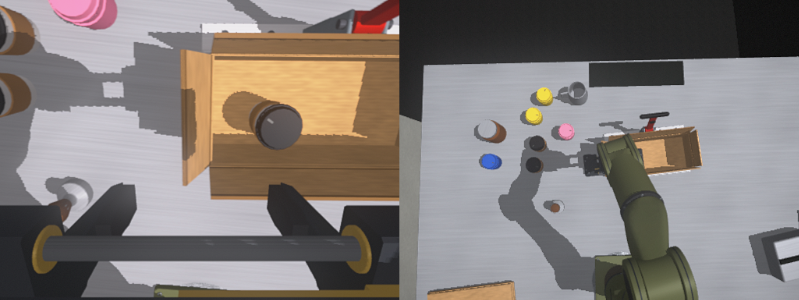

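View pics/s4.png

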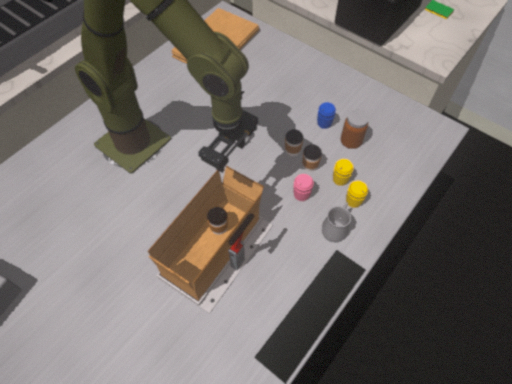

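```bash
python3 - <<'E'
from h import *
print(rel(g(.4865,.3445,.16),down(CW)))
E
```

```text
(array([  4.63, -31.07,  12.79]), array([ 0.001,  0.004, -0.001]))
```

```bash
python3 -m handwheel '[1,1,-6,0,0,0,0, 1,2,-12,1,0,0,0, 1,3,-17.5,3,0,0,0, 1,4,-23,6,0,0,0, 1,4.6,-28,9,0,0,0, 1,4.6,-31,12.8,0,0,0, 1,4.6,-31,12.8,0,0,0, 1,4.6,-31,12.8,0,0,0, 1,4.6,-31,12.8,0,0,0]'
cat > lid.py <<'E'
from h import *
from scipy.optimize import least_squares
def refine(d,x,y,z0=0,out=None,n=72):
    "edge-based: search along normals of the lid silhouette for strongest dark->bright gradient (value channel)"
    v=cv2.GaussianBlur(cv2.cvtColor(d['image'],cv2.COLOR_BGR2GRAY).astype(np.float32),(0,0),1)
    p=np.array([x,y]); c=proj(d,[x,y,.08+z0])[0]
    for it,R_ in enumerate((14,10,6,5)):
        def hull(p):
            h=sil(d,*p,z0)[:,0]; return h
        h=hull(p); ctr=h.mean(0); r0=np.linalg.norm(h-ctr,axis=1); a0=np.arctan2(*(h-ctr).T[::-1]); o=np.argsort(a0)
        A=np.linspace(-np.pi,np.pi,n,endpoint=False); rr=np.interp(A,a0[o],r0[o],period=2*np.pi)
        E=[];W=[]
        for a,r in zip(A,rr):
            t=np.arange(-R_,R_+.1,.5); q=ctr+np.outer(r+t,[np.cos(a),np.sin(a)])
            s=cv2.remap(v,q[:,0].astype(np.float32)[None],q[:,1].astype(np.float32)[None],cv2.INTER_LINEAR)[0]
            gr=np.gradient(s); k=gr.argmax()
            if gr[k]>4 and 5<q[k,0]<505 and 5<q[k,1]<378: E.append((a,r+t[k]))
        E=np.array(E)
        def f(pp):
            h=sil(d,*pp,z0)[:,0]-ctr; aa=np.arctan2(h[:,1],h[:,0]); r=np.linalg.norm(h,axis=1); o=np.argsort(aa)
            return np.interp(E[:,0],aa[o],r[o],period=2*np.pi)-E[:,1]
        g_=least_squares(f,p,loss='cauchy',f_scale=1,diff_step=1e-3); p=g_.x
    e=f(p)
    if out:
        a=d['image'].copy(); cv2.polylines(a,[sil(d,*p,z0).round().astype(int)],True,(0,255,0),1); cv2.imwrite('pics/'+out,a)
    return p.round(4),len(E),np.median(abs(e)).round(2)
E
python3 - <<'E'
from lid import *
print(refine(load('w2.png'),.4485,.187,0))
d=snap('wrist','w5.png'); print(get_obs()['tool_pos'])
print(refine(d,.4865,.3445,0,'o5.png'),refine(d,.5745,.33))
E
```

```text
clock: 8.6
tool_pos: [0.4876, 0.3427, 0.3088]
tool_rot: [3.138, 0.139, -0.001]
ft_force: [0.4, 0.1, -0.3]
width: 0.996
(array([0.4464, 0.1867]), 72, np.float64(0.86))
[0.48737643 0.34306213 0.30881445]
(array([0.486 , 0.3448]), 72, np.float64(0.72)) (array([0.5746, 0.3301]), 72, np.float64(0.51))
```

View pics/o5.png

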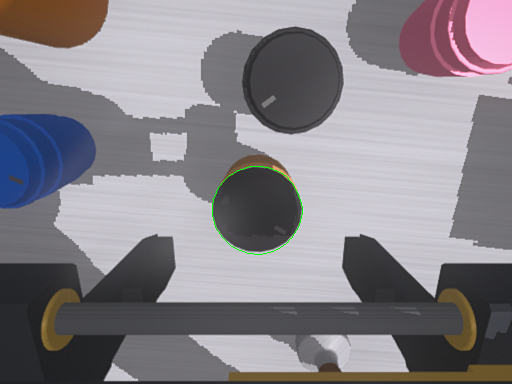

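```bash
python3 -m handwheel '[1,-0.1,-0.2,4,0,0,0, 1,-0.1,-0.2,8,0,0,0, 1,-0.1,-0.2,10.3,0,0,0, 1,-0.1,-0.2,10.3,0,0,0, 0.5,-0.1,-0.2,10.3,0,0,0, 0.5,-0.1,-0.2,10.3,0,0,0, 0.5,-0.1,-0.2,10.3,0,0,0, 0.5,-0.1,-0.2,10.3,0,0,0]' 15
python3 - <<'E'
from h import *
o=get_obs();print(o['tool_pos'],o['width'],o['ft_force'])
p=car(-.020,-.070)
print(rel(g(p[0],p[1],.28),down(CW)),rel(g(p[0],p[1],.2155-.147),down(CW)))
E
```

```text
clock: 9.65
tool_pos: [0.4852, 0.3465, 0.2056]
tool_rot: [-3.138, -0.144, 0.002]
ft_force: [-1.0, -1.8, 7.3]
width: 0.72
[0.48515513 0.34653481 0.20559883] 0.719572127850764 [-0.964683   -1.81718938  7.28584727]
(array([ -3.56,  55.06, -22.15]), array([-0.   ,  0.001, -0.   ])) (array([-3.53, 55.06, -1.  ]), array([-0.   ,  0.001, -0.   ]))
```

```bash
python3 -m handwheel '[0.5,0,0,-3,0,0,0, 0.5,0,0,-9,0,0,0, 0.5,0,0,-15,0,0,0, 0.5,0,2,-20,0,0,0, 0.5,-0.5,7,-22.2,0,0,0, 0.5,-1,12.8,-22.2,0,0,0, 0.5,-1.4,18.6,-22.2,0,0,0, 0.5,-1.8,24.4,-22.2,0,0,0, 0.5,-2.2,30.2,-22.2,0,0,0, 0.5,-2.6,36,-22.2,0,0,0, 0.5,-3,41.8,-22.2,0,0,0, 0.5,-3.4,47.6,-22.2,0,0,0]'
python3 -m handwheel '[0.5,0,4,0,0,0,0, 0.5,0,7,0,0,0,0, 0.5,0,7,0,0,0,0, 0.5,0,7,0,0,0,0]'
python3 - <<'E'
from h import *
o=get_obs();print(o['tool_pos'],o['width'],o['ft_force'])
p=car(-.020,-.070)
print(rel(g(p[0],p[1],.2145-.147),down(CW)))
snap('wrist','w6.png')
E
```

```text
clock: 11.15
tool_pos: [0.4948, -0.1321, 0.4267]
tool_rot: [3.138, 0.145, -0.004]
ft_force: [1.7, -0.9, -1.6]
width: 0.717
clock: 11.65
tool_pos: [0.5015, -0.199, 0.4264]
tool_rot: [-3.137, -0.146, 0.005]
ft_force: [-0.0, 0.4, -1.2]
width: 0.724
[ 0.50145157 -0.1989595   0.42641819] 0.7238284257459522 [-0.03444608  0.37136328 -1.15195707]
(array([-0.1 ,  0.62, 21.19]), array([-0.001,  0.003,  0.001]))
```

View pics/w6.png

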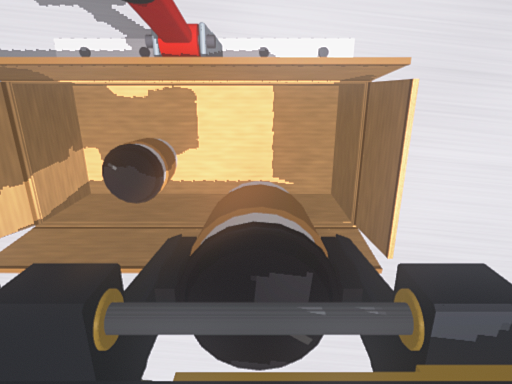

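```bash
python3 -m handwheel '[0.5,0,0.5,6,0,0,0, 0.5,0,0.5,12,0,0,0, 0.5,0,0.5,17,0,0,0, 0.5,0,0.5,20,0,0,0, 0.5,0,0.5,21.3,0,0,0, 0.5,0,0.5,21.3,0,0,0, 0.5,0,0.5,21.3,0,0,0]'
python3 -m handwheel '[0.95,0,0,0,0,0,0, 0.95,0,0,0,0,0,0, 0.95,0,0,0,0,0,0, 0.95,0,0,-3,0,0,0, 0.95,0,0,-9,0,0,0, 1,0,0,-15,0,0,0, 1,0,0,-20,0,0,0, 1,0.5,-4,-21,0,0,0, 1,0.7,-10,-21,0,0,0, 1,1,-16,-21,0,0,0, 1,1.5,-22,-21,0,0,0, 1,2,-28,-21,0,0,0]'
python3 - <<'E'
from h import *
snap('wrist','w7.png');snap('scene','s7.png');snap('top','t7.png')
a=np.hstack([cv2.imread('pics/w7.png'),cv2.imread('pics/s7.png')]);
cv2.imwrite('pics/a7.png',cv2.resize(a,None,fx=.78,fy=.78))
print(rel(g(.5746,.3301,.16),down(CW)))
E
```

```text
clock: 12.58
tool_pos: [0.502, -0.2049, 0.2145]
tool_rot: [3.138, 0.145, -0.002]
ft_force: [0.8, -0.5, -1.3]
width: 0.719
clock: 14.08
tool_pos: [0.4959, 0.0772, 0.4237]
tool_rot: [3.138, 0.143, -0.004]
ft_force: [0.7, -0.1, 0.0]
width: 0.999
(array([ 10.38, -24.12,  11.68]), array([-0.002,  0.003,  0.008]))
```

View pics/a7.png

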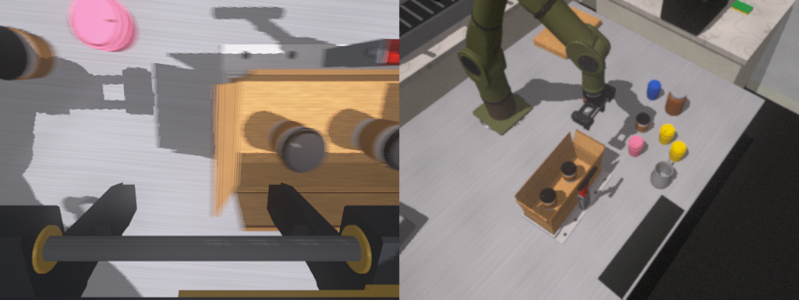

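```bash
python3 -m handwheel '[1,2,-4,2,0,0,0, 1,4,-9,3,0,0,0, 1,6,-14,5,0,0,0, 1,8,-19,8,0,0,0, 1,10.3,-23.8,11.7,0,0,0, 1,10.3,-23.8,11.7,0,0,0, 1,10.3,-23.8,11.7,0,0,0, 1,10.3,-23.8,11.7,0,0,0]'
python3 - <<'E'
from lid import *
d=snap('wrist','w8.png'); o=get_obs();print(o['tool_pos'])
p=refine(d,.5746,.3301,0,'o8.png');print(p); print(rel(g(*p[0],.058),down(CW)))
E
```

```text
clock: 15.22
tool_pos: [0.5776, 0.3194, 0.3074]
tool_rot: [3.137, 0.139, -0.002]
ft_force: [-0.0, -0.4, 0.2]
width: 1.003
[0.5774676  0.31972406 0.30756991]
(array([0.5747, 0.3299]), 72, np.float64(0.76))
(array([-0.17, -1.05, 10.26]), array([ 0.001,  0.001, -0.003]))
```

View pics/o8.png

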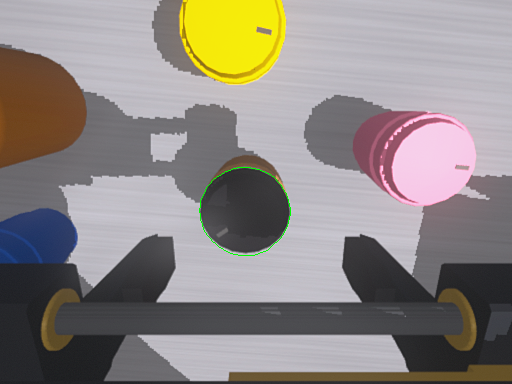

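```bash
python3 -m handwheel '[1,-0.2,-1,3,0,0,0, 1,-0.2,-1,7,0,0,0, 1,-0.2,-1,10.2,0,0,0, 1,-0.2,-1,10.2,0,0,0, 0.5,-0.2,-1,10.2,0,0,0, 0.5,-0.2,-1,10.2,0,0,0, 0.5,-0.2,-1,10.2,0,0,0, 0.5,-0.2,-1,10.2,0,0,0]' 15
python3 - <<'E'
from h import *
o=get_obs();print(o['tool_pos'],o['width'],o['ft_force'])
p=car(.024,.0)
print(rel(g(p[0],p[1],.28),down(CW)))
E
```

```text
clock: 16.27
tool_pos: [0.5741, 0.3316, 0.2058]
tool_rot: [-3.138, -0.143, 0.001]
ft_force: [-1.1, -1.3, 5.7]
width: 0.719
[0.57409336 0.3316138  0.20577112] 0.7189731260495654 [-1.05773061 -1.31264462  5.71536746]
(array([ -7.87,  45.76, -22.13]), array([-0.   ,  0.001, -0.   ]))
```

```bash
python3 -m handwheel '[0.5,0,0,-3,0,0,0, 0.5,0,0,-9,0,0,0, 0.5,0,0,-15,0,0,0, 0.5,-0.5,2,-20,0,0,0, 0.5,-1.5,7,-22.2,0,0,0, 0.5,-2.5,12.8,-22.2,0,0,0, 0.5,-3.5,18.6,-22.2,0,0,0, 0.5,-4.5,24.4,-22.2,0,0,0, 0.5,-5.5,30.2,-22.2,0,0,0, 0.5,-6.5,36,-22.2,0,0,0, 0.5,-7.5,41.8,-22.2,0,0,0, 0.5,-7.9,45.7,-22.2,0,0,0]'
python3 -m handwheel '[0.5,0,0,0,0,0,0, 0.5,0,0,0,0,0,0]'
python3 - <<'E'
from h import *
o=get_obs();print(o['tool_pos'],o['width'],o['ft_force'])
p=car(.024,.0);print(p)
print(rel(g(p[0],p[1],.2150-.147),down(CW)))
snap('wrist','w9.png')
E
```

```text
clock: 17.77
tool_pos: [0.5363, -0.1338, 0.4266]
tool_rot: [3.137, 0.139, -0.006]
ft_force: [0.4, -0.1, -0.9]
width: 0.721
clock: 18.02
tool_pos: [0.5373, -0.1296, 0.4265]
tool_rot: [-3.137, -0.146, 0.004]
ft_force: [-0.8, 0.0, -1.5]
width: 0.721
[ 0.53727868 -0.12961408  0.42646214] 0.7211248103254512 [-0.75845283  0.03671338 -1.46723458]
[ 0.53769938 -0.13130467  0.        ]
(array([ 0.08,  0.19, 21.15]), array([-0.001,  0.003,  0.001]))
```

View pics/w9.png

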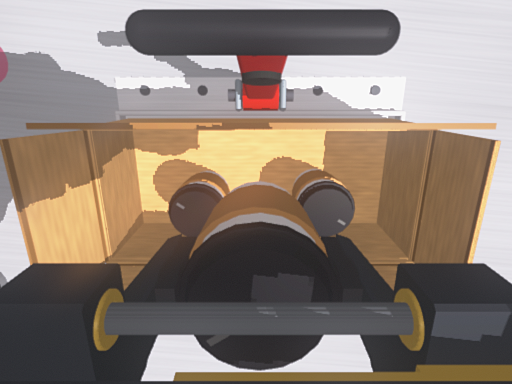

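```bash
python3 - <<'E'
from h import *
d=load('w9.png'); o=get_obs(); o_,r=ray(d,256,192); R0=R.from_rotvec(o['tool_rot'])
print('cam in tool',R0.inv().apply(o_-o['tool_pos']),'dir',R0.inv().apply(r))
c=car(.1,0); print(car(.125,0))
def lids(n,x,y): return 0
from lid import refine
for p in [car(-.02,.07),car(-.02,-.07)]: print(p,refine(d,p[0],p[1],.009))
E
```

```text
cam in tool [ 0.07845597 -0.0003581   0.01999726] dir [-0.29742487 -0.00817442  0.95474751]
[ 0.63827596 -0.12206601  0.        ]
[ 0.48748081 -0.0656229   0.        ] (array([ 0.4868, -0.0659]), 52, np.float64(0.55))
[ 0.50028688 -0.20503597  0.        ] (array([ 0.5021, -0.2036]), 58, np.float64(0.53))
```

```bash
python3 - <<'E'
from h import *
print(get_obs()['q'])
E
```

```text
[ 0.26382802  0.56630161 -0.18179412  1.75919443  0.13094525  0.83078215
 -1.45556669]
```

```bash
python3 -m handwheel '[0.5,0,0,0,0,0,0.15, 0.5,0,0,0,0,0,0.3]'; python3 - <<'E'
from h import *
print(get_obs()['q'])
E
```

```text
clock: 18.32
tool_pos: [0.5376, -0.1285, 0.4265]
tool_rot: [-3.124, 0.329, 0.004]
ft_force: [0.5, 0.7, -1.6]
width: 0.72
[ 0.20775512  0.56329143 -0.09172761  1.7620725   0.0662752   0.82208747
 -1.69562524]
```

```bash
python3 -m handwheel '[0.5,0,0,0,0,0,-0.18, 0.5,0,0,0,0,0,-0.36, 0.5,0,0,0,0,0,-0.54, 0.5,0,0,0,0,0,-0.72, 0.5,0,0,0,0,0,-0.9, 0.5,0,0,0,0,0,-1.08, 0.5,0,0,0,0,0,-1.26, 0.5,0,0,0,0,0,-1.44, 0.5,0,0,0,0,0,-1.62, 0.5,0,0,0,0,0,-1.8, 0.5,0,0,0,0,0,-1.98, 0.5,0,0,0,0,0,-2.16]'
python3 - <<'E'
from h import *
p=car(.024,.0)
o=get_obs();print(o['q'],o['ft_force']);print(rel(g(p[0],p[1],.28),down(CW+np.pi)))
E
```

```text
clock: 19.82
tool_pos: [0.5375, -0.1287, 0.4266]
tool_rot: [-1.747, -2.608, 0.002]
ft_force: [0.5, -0.1, -0.9]
width: 0.722
[ 0.57615349  0.64358423 -0.72137032  1.74274741  0.50722745  0.95355199
  0.04080298] [ 0.48243917 -0.12808164 -0.89693292]
(array([-0.25, -0.08, -0.04]), array([-1.000e-03, -3.000e-03, -1.272e+00]))
```

```bash
python3 -m handwheel '[0.5,0,0,0,0,0,-0.18, 0.5,0,0,0,0,0,-0.36, 0.5,0,0,0,0,0,-0.54, 0.5,0,0,0,0,0,-0.72, 0.5,0,0,0,0,0,-0.9, 0.5,-0.2,0,0,0,0,-1.08, 0.5,-0.2,0,0,0,0,-1.27, 0.5,-0.2,0,0,0,0,-1.27, 0.5,-0.2,0,0,0,0,-1.27]'
python3 - <<'E'
from h import *
p=car(.024,.0)
o=get_obs();print(o['q'],o['ft_force']);print(rel(g(p[0],p[1],.068),down(CW+np.pi)))
snap('wrist','w10.png');snap('scene','s10.png')
a=np.hstack([cv2.imread('pics/w10.png'),cv2.imread('pics/s10.png')]);
cv2.imwrite('pics/a10.png',cv2.resize(a,None,fx=.78,fy=.78))
E
```

```text
clock: 20.95
tool_pos: [0.5382, -0.1316, 0.4265]
tool_rot: [0.123, -3.136, 0.0]
ft_force: [0.4, 0.7, -2.2]
width: 0.718
[ 0.73741249  0.75567758 -1.05961748  1.73145668  0.73118224  1.10930899
  1.09048923] [ 0.40266698  0.73761352 -2.2074476 ]
(array([-2.000e-02,  3.000e-02,  2.115e+01]), array([ 0.   , -0.003, -0.013]))
```

View pics/a10.png

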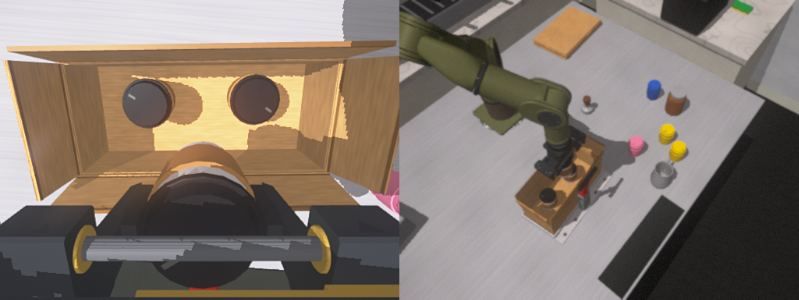

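```bash
python3 -m handwheel '[0.5,0,0,5,0,0,-0.01, 0.5,0,0,10,0,0,-0.01, 0.5,0,0,15,0,0,-0.01, 0.5,0,0,19,0,0,-0.01, 0.5,0,0,21.2,0,0,-0.01, 0.5,0,0,21.2,0,0,-0.01, 0.5,0,0,21.2,0,0,-0.01]'
python3 - <<'E'
from h import *
o=get_obs();print(o['tool_pos'],o['width'],o['ft_force'])
snap('wrist','w11.png')
E
```

```text
clock: 21.92
tool_pos: [0.5378, -0.1323, 0.2151]
tool_rot: [0.141, -3.137, 0.0]
ft_force: [0.6, -0.5, -1.4]
width: 0.718
[ 0.53783304 -0.13229817  0.21507945] 0.7177639974473272 [ 0.59873123 -0.47425724 -1.38935414]
```

View pics/w11.png

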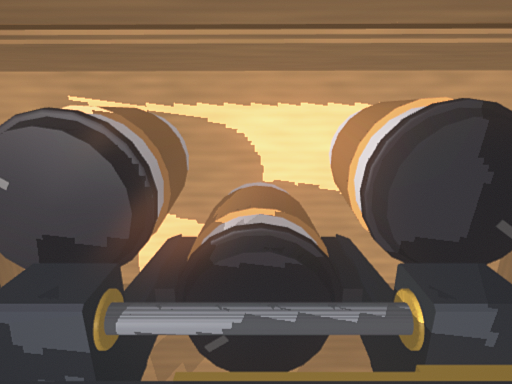

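```bash
python3 -m handwheel '[0.82,0,0,0,0,0,0, 0.82,0,0,0,0,0,0, 0.82,0,0,0,0,0,0, 0.82,0,0,-3,0,0,0, 0.82,0,0,-8,0,0,0, 0.82,0,0,-14,0,0,0, 0.82,0,0,-20,0,0,0, 0,0,0,-25,0,0,0, 0,0,0,-25,0,0,0, 0,0,0,-25,0,0,0]'
python3 - <<'E'
from h import *
o=get_obs();print(o['tool_pos'],o['width'],o['q'])
snap('wrist','w12.png');snap('scene','s12.png')
a=np.hstack([cv2.imread('pics/w12.png'),cv2.imread('pics/s12.png')]);
cv2.imwrite('pics/a12.png',cv2.resize(a,None,fx=.78,fy=.78))
for y,z in[(.235,.2),(.235,.135)]:
    p=car(0,y); print(rel([p[0],p[1],z+.166],down(CW+np.pi)))
E
```

```text
clock: 23.22
tool_pos: [0.5378, -0.1327, 0.4637]
tool_rot: [0.141, -3.134, 0.001]
ft_force: [1.1, -0.4, -0.9]
width: 0.505
[ 0.53775146 -0.13268239  0.46372208] 0.5050634271634128 [ 0.75085292  0.71145025 -1.07888456  1.68083148  0.67392664  1.17465215
  1.15471757]
(array([ 2.36, 23.64,  9.7 ]), array([ 0.   , -0.006, -0.001]))
(array([ 2.32, 23.64, 16.2 ]), array([ 0.   , -0.006, -0.001]))
```

View pics/a12.png

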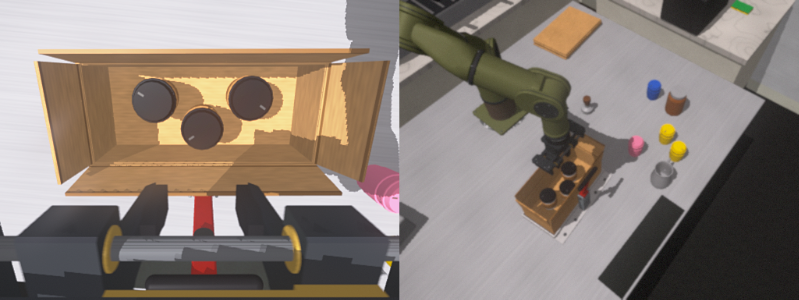

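```bash
python3 -m handwheel '[0,0.6,5,0,0,0,0, 0,1.2,10,0,0,0,0, 0,1.8,16,0,0,0,0, 0,2.3,21,3,0,0,0, 0,2.3,23.6,8,0,0,0, 0,2.3,23.6,13,0,0,0, 0,2.3,23.6,15.7,0,0,0, 0,2.3,23.6,15.7,0,0,0, 0,2.3,23.6,15.7,0,0,0]'
python3 - <<'E'
from h import *
o=get_obs();print(o['tool_pos'],o['width'],o['q'])
snap('wrist','w13.png');snap('scene','s13.png');snap('top','t13.png')
a=np.hstack([cv2.imread('pics/w13.png'),cv2.imread('pics/s13.png')]);
cv2.imwrite('pics/a13.png',cv2.resize(a,None,fx=.78,fy=.78))
E
```

```text
clock: 24.45
tool_pos: [0.4937, 0.1007, 0.3078]
tool_rot: [0.142, -3.135, -0.001]
ft_force: [-0.7, 0.3, 0.5]
width: 0.003
[0.49365981 0.1007385  0.30782885] 0.003217680035747659 [ 0.21467879  0.82657645 -0.86910516  1.99633762  0.92371723  0.7789658
  0.44302037]
```

View pics/a13.png

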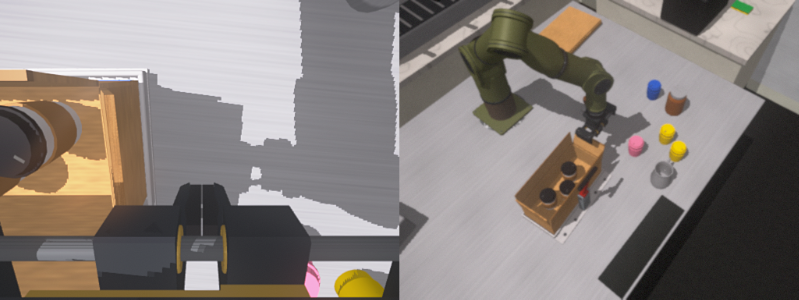

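```bash
python3 -m handwheel '[0,0,-2,-0.3,0,0,0, 0,0,-4,-0.3,0,0,0, 0,0,-5,-0.6,0,0,0, 0,0,-6,-0.9,0,0,0, 0,0,-7.3,-1,0,0,0, 0,0,-8.2,-0.7,0,0,0, 0,0,-9,-0.3,0,0,0, 0,0,-10.1,0.6,0,0,0, 0,0,-10.8,1.7,0,0,0, 0,0,-10.8,1.7,0,0,0]'
python3 - <<'E'
from h import *
o=get_obs();print(o['tool_pos'],o['ft_force'])
M=R.from_euler('z',CW).inv(); print(M.apply(o['tool_pos']-[CX,CY,.166]))
snap('wrist','w14.png');snap('scene','s14.png');snap('top','t14.png')
a=np.hstack([cv2.imread('pics/w14.png'),cv2.imread('pics/s14.png')[100:350,100:380].repeat(2,0).repeat(2,1)[:384,:560]]);
cv2.imwrite('pics/a14.png',cv2.resize(a,None,fx=.74,fy=.74))
E
```

```text
clock: 25.85
tool_pos: [0.5029, -0.0082, 0.2892]
tool_rot: [0.139, -3.133, 0.002]
ft_force: [-0.6, 0.3, -0.2]
width: 0.009
[ 0.50287193 -0.00821837  0.289151  ] [-0.56525928  0.32308204 -0.15307158]
[0.0005775  0.12575602 0.123151  ]
```

View pics/a14.png

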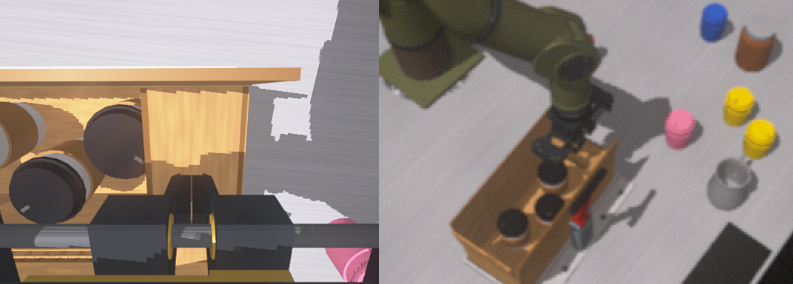

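```bash
python3 -m handwheel '[0,0,0,0.5,0,0,0, 0,0,0,1,0,0,0, 0,0,0,1,0,0,0]'
python3 - <<'E'
from h import *
o=get_obs();print(o['ft_force'])
M=R.from_euler('z',CW).inv(); print(M.apply(o['tool_pos']-[CX,CY,.166]))
E
```

```text
clock: 26.38
tool_pos: [0.5031, -0.007, 0.2801]
tool_rot: [0.142, -3.135, 0.0]
ft_force: [-0.4, -0.2, -0.3]
width: 0.003
[-0.39042747 -0.23040748 -0.28241194]
[0.00089205 0.12695512 0.11407984]
```

```bash
python3 -m handwheel '[0,0,0,0.35,0,0,0, 0,0,0,0.35,0,0,0, 0,0,0,0.35,0,0,0]'
python3 - <<'E'
from h import *
o=get_obs();print(o['ft_force'])
M=R.from_euler('z',CW).inv(); print(M.apply(o['tool_pos']-[CX,CY,.166]))
E
python3 -m handwheel '[0,0,0,-3,0,0,0, 0,0,0,-8,0,0,0, 0,0,0,-13,0,0,0, 0,0,-5,-17,0,0,0, 0,0,-10,-17,0,0,0, 0,0,-10,-17,0,0,0, 0,0,-10,-17,0,0,0]'
python3 - <<'E'
from ov import *
d=snap('wrist','w15.png');snap('scene','s15.png')
P=[ 0.5138,-0.1335,0.0916,0,1.7062,1.6626,1.6232,1.7408]
ov(d,P,'o15.png',None,1.5)
E
```

```text
clock: 26.75
tool_pos: [0.5031, -0.007, 0.2769]
tool_rot: [0.142, -3.135, 0.0]
ft_force: [0.2, 0.7, 0.4]
width: 0.001
[0.18509919 0.66134016 0.40205352]
[0.00096227 0.12695187 0.1109159 ]
clock: 27.62
tool_pos: [0.5124, -0.1061, 0.4468]
tool_rot: [0.142, -3.135, -0.001]
ft_force: [0.1, 0.0, -0.3]
width: 0.008
```

View pics/o15.png

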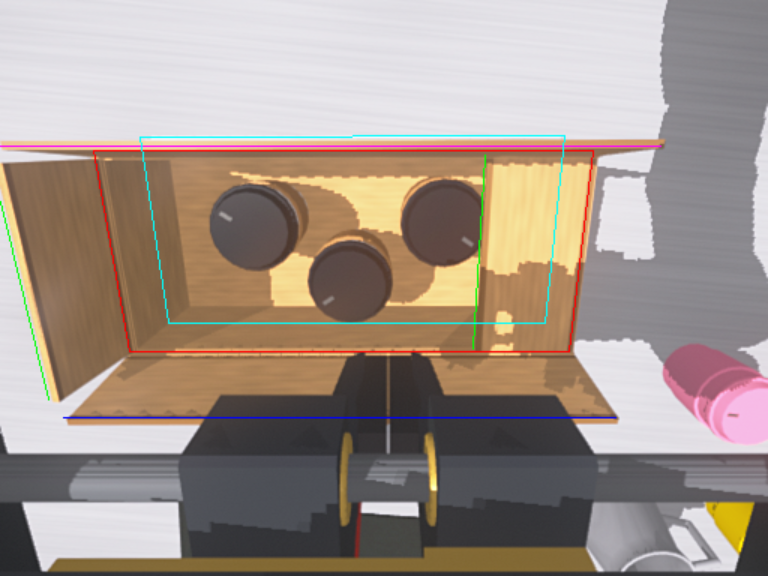

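```bash
python3 - <<'E'
from ov import *
P=[ 0.5138,-0.1335,0.0916,0,1.7062,1.6626,1.6232,1.7408]
ov(load('s15.png'),P,'o15s.png',(140,155,290,305),4)
o=get_obs();p=car(0,-.225); print(rel([p[0],p[1],.142+.166],down(CW+np.pi)),o['q'])
E
```

```text
(array([  0.12, -25.35,  13.88]), array([ 0.001, -0.003,  0.001])) [ 0.72488789  0.6822152  -1.0600403   1.79189599  0.67086978  1.08281951
  1.08500029]
```

View pics/o15s.png

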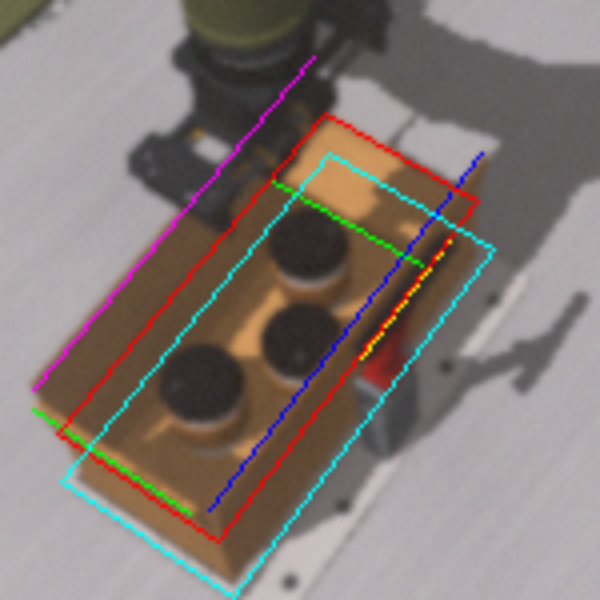

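```bash
python3 -m handwheel '[0,0,-5,0,0,0,0, 0,0,-10.5,0,0,0,0, 0,0,-16,0,0,0,0, 0,0,-21.5,2,0,0,0, 0,0,-25.3,5,0,0,0, 0,0,-25.3,10,0,0,0, 0,0,-25.3,13.8,0,0,0, 0,0,-25.3,13.8,0,0,0, 0,0,-25.3,13.8,0,0,0]'
python3 - <<'E'
from h import *
o=get_obs();print(o['ft_force'],o['q'])
M=R.from_euler('z',CW).inv(); print(M.apply(o['tool_pos']-[CX,CY,.166]))
E
```

```text
clock: 28.85
tool_pos: [0.5363, -0.3576, 0.3107]
tool_rot: [0.144, -3.138, 0.0]
ft_force: [0.4, -0.6, 0.8]
width: 0.004
[ 0.37355612 -0.58033147  0.82399119] [ 0.97598497  0.98801773 -0.94102129  1.56311691  0.88353185  1.06203912
  1.45590367]
[ 0.00187046 -0.22520569  0.1446622 ]
```

```bash
python3 -m handwheel '[0,0,1.5,0,0,0,0, 0,0,3,0,0,0,0, 0,0,4,-0.3,0,0,0, 0,0,5,-0.6,0,0,0, 0,0,6.3,-0.7,0,0,0, 0,0,7.2,-0.4,0,0,0, 0,0,8,0,0,0,0, 0,0,9.1,0.9,0,0,0, 0,0,9.8,2,0,0,0, 0,0,9.8,2.7,0,0,0, 0,0,9.8,2.7,0,0,0, 0,0,9.8,2.7,0,0,0]'
python3 - <<'E'
from h import *
o=get_obs();print(o['ft_force'])
M=R.from_euler('z',CW).inv(); print(M.apply(o['tool_pos']-[CX,CY,.166]))
snap('wrist','w16.png')
E
```

```text
clock: 30.35
tool_pos: [0.5262, -0.2612, 0.2819]
tool_rot: [0.141, -3.135, 0.0]
ft_force: [0.5, -0.2, -0.1]
width: 0.008
[ 0.52053503 -0.24903371 -0.06732384]
[ 0.00064668 -0.12833437  0.11586911]
```

View pics/w16.png

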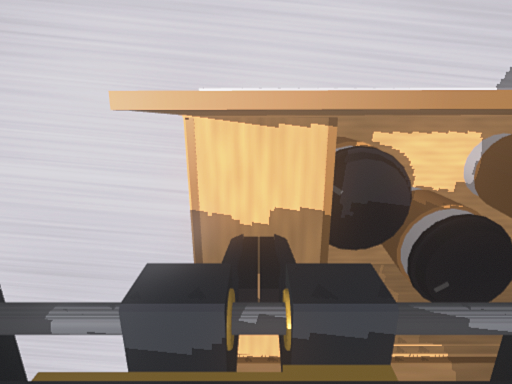

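```bash
python3 -m handwheel '[0,0,0,0.5,0,0,0, 0,0,0,0.5,0,0,0, 0,0,0,0.5,0,0,0]'
python3 - <<'E'
from h import *
o=get_obs();print(o['ft_force'])
M=R.from_euler('z',CW).inv(); print(M.apply(o['tool_pos']-[CX,CY,.166]))
E
python3 -m handwheel '[0,0,0,-4,0,0,0, 0,0,0,-10,0,0,0, 0,0,0,-16,0,0,0, 0,0,5,-19,0,0,0.18, 0,0,10,-19,0,0,0.36, 0,0,15,-19,0,0,0.54, 0,0,20,-19,0,0,0.72, 0,0,24,-19,0,0,0.9, 0,0,24,-19,0,0,1.08, 0,0,24,-19,0,0,1.26, 0,0,24,-19,0,0,1.42, 0,0,24,-19,0,0,1.57]'
python3 - <<'E'
from h import *
d=snap('wrist','w17.png');d=snap('scene','s17.png');d=snap('top','t17.png')
o=get_obs();p=car(.125,.110); print(o['q'],rel([p[0],p[1],.15+.166],down(CW+np.pi/2)))
E
```

```text
clock: 30.78
tool_pos: [0.5261, -0.2611, 0.2769]
tool_rot: [0.141, -3.135, 0.0]
ft_force: [-0.4, -0.5, 0.1]
width: 0.002
[-0.35662819 -0.45250801  0.12661432]
[ 0.00053046 -0.12822461  0.1108686 ]
clock: 32.28
tool_pos: [0.5049, -0.0218, 0.467]
tool_rot: [-2.122, -2.314, 0.004]
ft_force: [-0.6, 0.1, -0.8]
width: 0.005
[ 0.36671763  0.50764706 -0.64772059  1.82147284  0.37194457  0.93988577
 -0.35067149] (array([-0.23, 12.41, 15.07]), array([-0.003,  0.001,  0.002]))
```

View pics/w17.png

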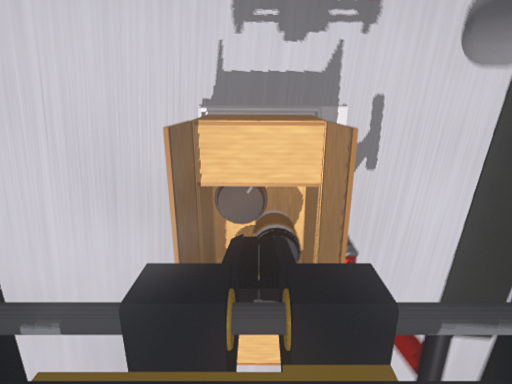

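View pics/s17.png

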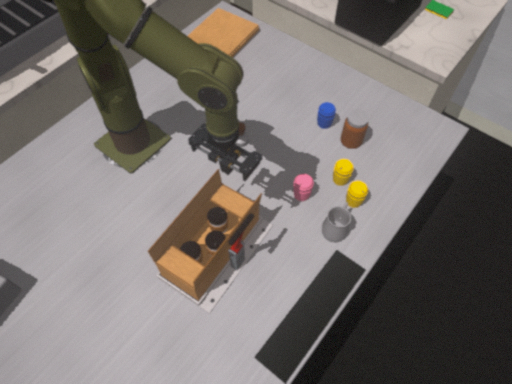

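```bash
python3 -m handwheel '[0,0,6,0,0,0,0, 0,0,12.4,0,0,0,0, 0,0,12.4,5,0,0,0, 0,0,12.4,10,0,0,0, 0,0,12.4,15,0,0,0, 0,0,12.4,15,0,0,0, 0,0,12.4,15,0,0,0]'
python3 - <<'E'
from h import *
o=get_obs();print(o['ft_force'],o['q'])
M=R.from_euler('z',CW).inv(); print(M.apply(o['tool_pos']-[CX,CY,.166]))
snap('wrist','w18.png')
E
```

```text
clock: 33.3
tool_pos: [0.6289, -0.0104, 0.3183]
tool_rot: [-2.117, -2.321, -0.0]
ft_force: [-0.4, -0.2, 0.7]
width: 0.009
[-0.37642075 -0.17652515  0.68202409] [ 0.22736718  0.84297433 -0.52899856  1.61957062  0.53594231  0.82811489
 -0.43357882]
[0.12589971 0.11202809 0.15233731]
```

View pics/w18.png

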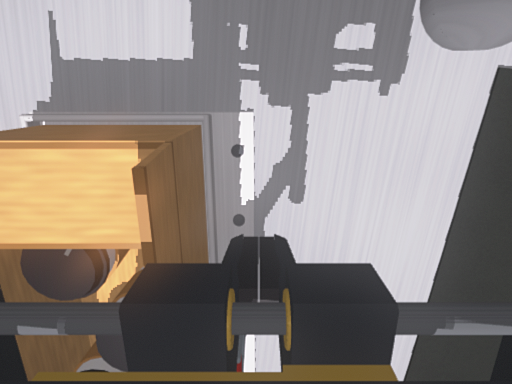

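```bash
python3 -m handwheel '[0,0,-2.3,0.2,0,0,0, 0,0,-3.3,0,0,0,0, 0,0,-4.3,-0.3,0,0,0, 0,0,-5.6,-0.4,0,0,0, 0,0,-6.5,-0.1,0,0,0, 0,0,-7.3,0.3,0,0,0, 0,0,-8.4,1.2,0,0,0, 0,0,-9.1,2.3,0,0,0, 0,0,-9.3,3.2,0,0,0, 0,0,-9.3,3.2,0,0,0, 0,0,-9.3,3.2,0,0,0]'
python3 - <<'E'
from h import *
o=get_obs();print(o['ft_force'],o['q'])
M=R.from_euler('z',CW).inv(); print(M.apply(o['tool_pos']-[CX,CY,.166]))
snap('wrist','w19.png')
E
```

```text
clock: 34.72
tool_pos: [0.5356, -0.0191, 0.2849]
tool_rot: [-2.117, -2.319, 0.004]
ft_force: [-0.4, -0.4, -0.3]
width: 0.009
[-0.38055037 -0.38819615 -0.26563995] [ 0.22453874  0.78948064 -0.46152776  1.92782732  0.62276177  0.57293513
 -0.56527249]
[0.03215076 0.11188426 0.11886138]
```

View pics/w19.png

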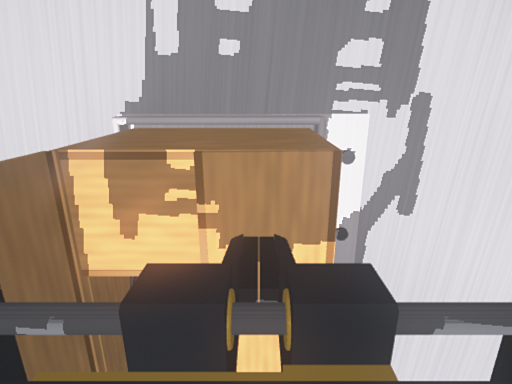

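```bash
python3 -m handwheel '[0,0,0,0.3,0,0,0, 0,0,0,0.4,0,0,0, 0,0,0,0.45,0,0,0, 0,0,0,0.45,0,0,0, 0,0,0,0.45,0,0,0]'
python3 - <<'E'
from h import *
o=get_obs();print(o['ft_force'])
M=R.from_euler('z',CW).inv(); print(M.apply(o['tool_pos']-[CX,CY,.166]))
E
```

```text
clock: 35.4
tool_pos: [0.5356, -0.0191, 0.2808]
tool_rot: [-2.117, -2.319, 0.003]
ft_force: [-0.4, -0.9, 5.6]
width: 0.004
[-0.43740534 -0.85316516  5.63593455]
[0.03217271 0.11191087 0.11483887]
```

```bash
python3 - <<'E'
from h import *
p=car(-.118,-.110); print(rel([p[0],p[1],.15+.166],down(CW+np.pi/2)))
E
python3 -m handwheel '[0,0,0,-4,0,0,0, 0,0,0,-9,0,0,0, 0,0,-3,-14,0,0,0, 0,-4,-7,-14,0,0,0, 0,-9,-11,-14,0,0,0, 0,-14,-14,-14,0,0,0, 0,-19,-15,-14,0,0,0, 0,-22.2,-15,-9,0,0,0, 0,-22.2,-15,-3.5,0,0,0, 0,-22.2,-15,-3.5,0,0,0, 0,-22.2,-15,-3.5,0,0,0]'
python3 - <<'E'
from h import *
o=get_obs();print(o['ft_force'],o['q'])
M=R.from_euler('z',CW).inv(); print(M.apply(o['tool_pos']-[CX,CY,.166]))
snap('wrist','w20.png');snap('scene','s20.png')
E
```

```text
(array([-22.2 , -15.01,  -3.48]), array([-0.002,  0.   , -0.001]))
clock: 36.78
tool_pos: [0.407, -0.2533, 0.3171]
tool_rot: [-2.116, -2.321, 0.002]
ft_force: [-0.9, 0.5, 0.7]
width: 0.007
[-0.85215486  0.52401529  0.6585064 ] [ 0.77400171  0.6898325  -0.50377395  2.07017197  0.64320835  0.53978562
 -0.10745389]
[-0.11731311 -0.10956956  0.1510904 ]
```

View pics/w20.png

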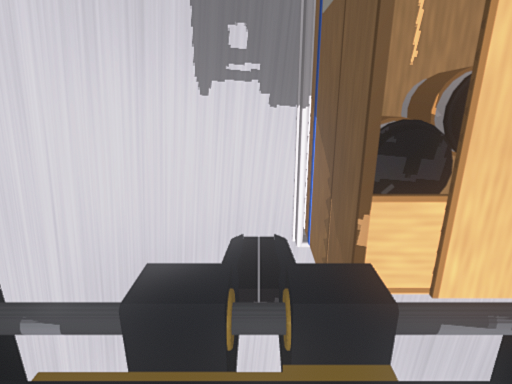

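View pics/s20.png

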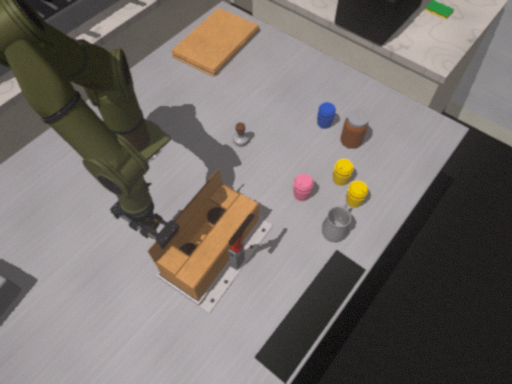

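```bash
python3 -m handwheel '[0,0,1.4,0.1,0,0,0, 0,0,2.4,-0.1,0,0,0, 0,0,3.4,-0.4,0,0,0, 0,0,4.7,-0.5,0,0,0, 0,0,5.6,-0.2,0,0,0, 0,0,6.4,0.2,0,0,0, 0,0,7.5,1.1,0,0,0, 0,0,8.2,2.2,0,0,0, 0,0,8.4,3.2,0,0,0, 0,0,8.4,3.2,0,0,0, 0,0,8.4,3.2,0,0,0]'
python3 - <<'E'
from h import *
o=get_obs();print(o['ft_force'])
M=R.from_euler('z',CW).inv(); print(M.apply(o['tool_pos']-[CX,CY,.166]))
snap('wrist','w21.png')
E
```

```text
clock: 38.25
tool_pos: [0.4898, -0.2462, 0.2836]
tool_rot: [-2.117, -2.319, 0.003]
ft_force: [-0.2, -0.6, -0.3]
width: 0.005
[-0.16305076 -0.61054589 -0.28689748]
[-0.03418373 -0.11005167  0.11756399]
```

View pics/w21.png

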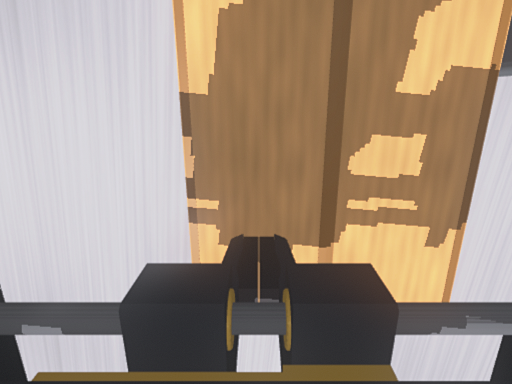

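```bash
python3 -m handwheel '[0,0,0,0.2,0,0,0, 0,0,0,0.32,0,0,0, 0,0,0,0.32,0,0,0, 0,0,0,0.32,0,0,0]'
python3 - <<'E'
from h import *
o=get_obs();print(o['ft_force'])
M=R.from_euler('z',CW).inv(); print(M.apply(o['tool_pos']-[CX,CY,.166]))
p=car(.195,0); print(rel([p[0],p[1],.26+.166],down(CW+np.pi/2)))
E
```

```text
clock: 38.8
tool_pos: [0.4899, -0.2463, 0.2808]
tool_rot: [-2.117, -2.319, 0.003]
ft_force: [-0.4, 1.0, 6.7]
width: 0.004
[-0.36312944  1.00221801  6.73785001]
[-0.03407282 -0.11016214  0.11482146]
(array([ 11.02,  22.86, -14.58]), array([-0.002,  0.001, -0.001]))
```

```bash
python3 -m handwheel '[0,0,0,-6,0,0,0, 0,0,0,-12,0,0,0, 0,0,0,-18,0,0,0, 0,0,4,-22,0,0,0, 0,0,10,-22,0,0,0, 0,3,15,-22,0,0,0, 0,6,20,-22,0,0,0, 0,11,22.8,-22,0,0,0, 0,11,22.8,-22,0,0,0, 0,11,22.8,-22,0,0,0]'
python3 - <<'E'
from ov import *
o=get_obs();print(o['ft_force'],o['q'])
M=R.from_euler('z',CW).inv(); print(M.apply(o['tool_pos']-[CX,CY,.166]))
d=snap('wrist','w22.png');s=snap('scene','s22.png');snap('top','t22.png')
P=[ 0.5138,-0.1335,0.0916,0,0,0,0,1.7408]
ov(d,P,'o22.png',None,1.2);ov(s,P,'o22s.png',(140,155,290,305),4)
E
```

```text
clock: 40.05
tool_pos: [0.7075, -0.1163, 0.4991]
tool_rot: [-2.117, -2.319, 0.006]
ft_force: [0.4, -0.6, -0.1]
width: 0.007
[ 0.42683425 -0.63252206 -0.08455149] [ 0.34965306  0.80178829 -0.60925475  1.0874724   0.43376638  1.37507499
 -0.10275245]
[ 0.19442523 -0.00058325  0.33309667]
```

View pics/o22.png

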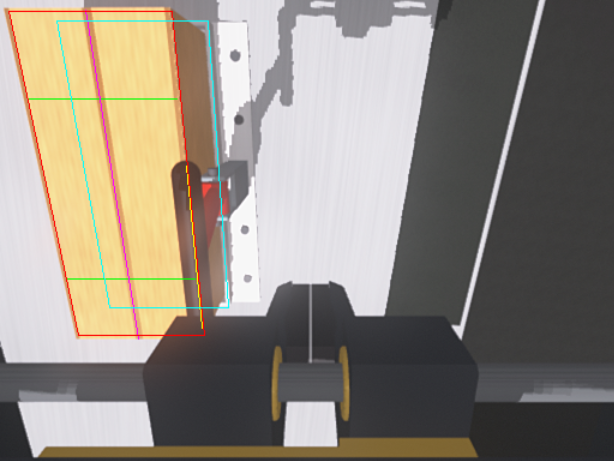

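View pics/o22s.png

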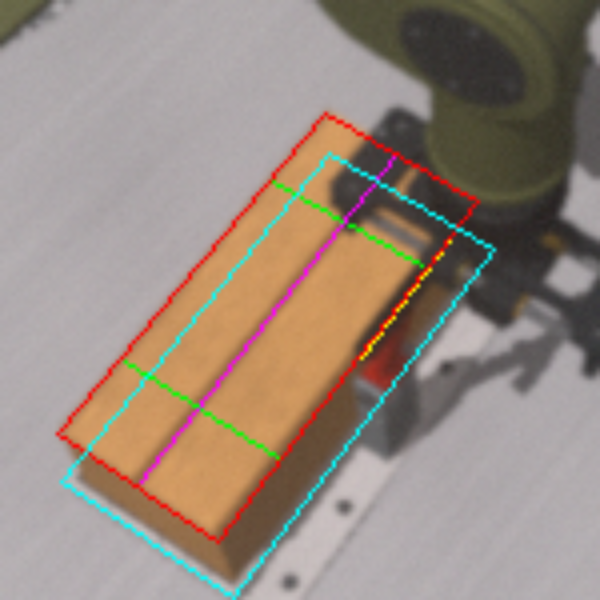

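```bash
python3 -m handwheel '[0,0,0,3,0,0,0, 0,0,0,6,0,0,0, 0,0,0,8.5,0,0,0, 0,0,0,8.5,0,0,0, 0,0,-2,8.5,0,0,0, 0,0,-4,8.5,0,0,0, 0,0,-5,8.5,0,0,0, 0,0,-6,8.5,0,0,0, 0,0,-7.5,8.5,0,0,0, 0,0,-7.5,8.5,0,0,0]'
python3 - <<'E'
from h import *
o=get_obs();print(o['ft_force'])
M=R.from_euler('z',CW).inv(); print(M.apply(o['tool_pos']-[CX,CY,.166]))
snap('wrist','w23.png');s=snap('scene','s23.png')
cv2.imwrite('pics/c23.png',cv2.resize(s['image'][100:320,120:340],None,fx=2.5,fy=2.5))
E
```

```text
clock: 41.45
tool_pos: [0.6321, -0.123, 0.4153]
tool_rot: [-2.117, -2.318, 0.005]
ft_force: [-0.0, 0.3, -0.4]
width: 0.001
[-0.02388114  0.32326043 -0.40626206]
[ 0.11874109 -0.00038225  0.24934546]
```

View pics/w23.png

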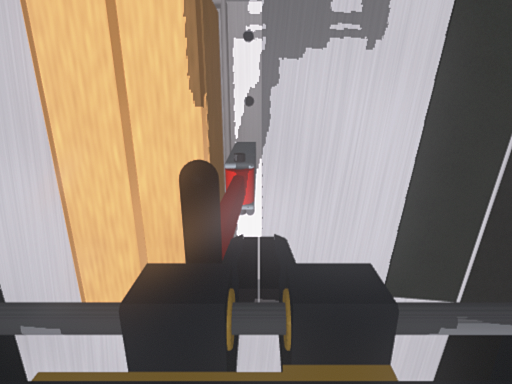

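View pics/c23.png

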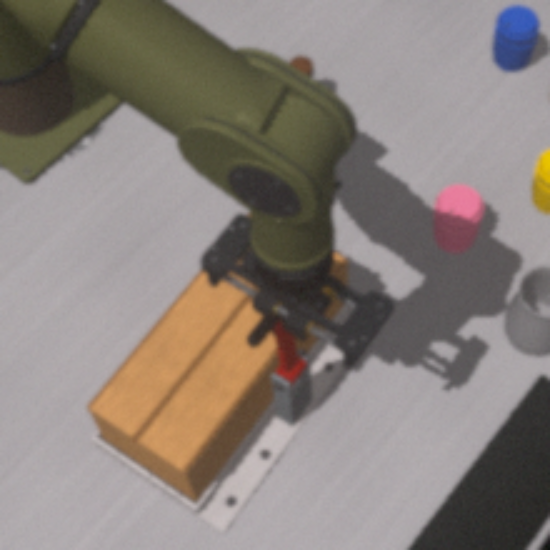

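```bash
python3 -m handwheel '[0,0,-1.7,0.1,0,0,0, 0,0,-3.3,0.4,0,0,0, 0,0,-5.1,1,0,0,0, 0,0,-6.8,1.8,0,0,0, 0,0,-8.3,2.9,0,0,0, 0,0,-9.7,4.2,0,0,0, 0,0,-10.9,5.7,0,0,0, 0,0,-11.8,7.3,0,0,0, 0,0,-12.5,9.1,0,0,0, 0,0,-12.8,10.3,0,0,0, 0,0,-12.8,10.3,0,0,0]'
python3 - <<'E'
from h import *
o=get_obs();print(o['ft_force'])
M=R.from_euler('z',CW).inv(); print(M.apply(o['tool_pos']-[CX,CY,.166]))
snap('wrist','w24.png');s=snap('scene','s24.png')
cv2.imwrite('pics/c24.png',cv2.resize(s['image'][100:320,120:340],None,fx=2.5,fy=2.5))
E
```

```text
clock: 42.92
tool_pos: [0.5048, -0.1344, 0.3114]
tool_rot: [-2.115, -2.318, 0.006]
ft_force: [0.1, 0.1, 0.7]
width: 0.002
[0.1412596  0.13733134 0.67625687]
[-9.08145313e-03 -5.76421054e-05  1.45446907e-01]
```

View pics/w24.png

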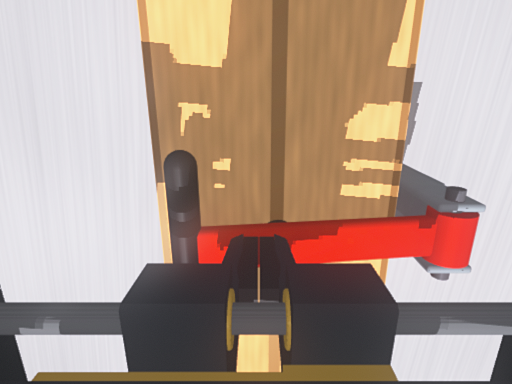

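View pics/c24.png

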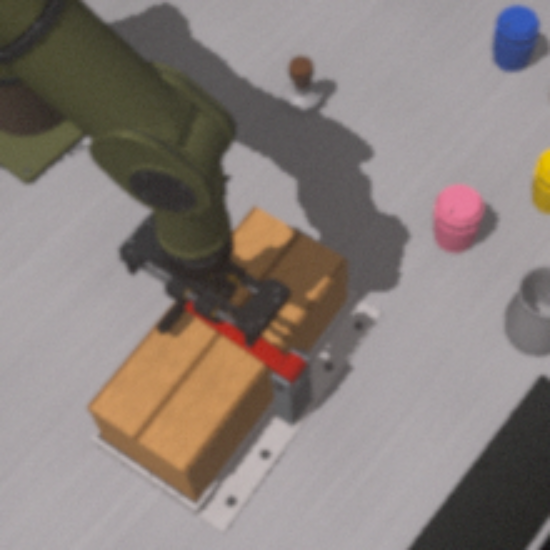

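Arm nearly down (the bar lies across the carton, grip at about (180,200) in the wrist view). Press the rest, slowly.

```bash
python3 -m handwheel '[0,0,0,0.7,0,0,0, 0,0,0,1.3,0,0,0, 0,0,0,1.6,0,0,0, 0,0,0,1.75,0,0,0, 0,0,0,1.75,0,0,0, 0,0,0,1.75,0,0,0]'
python3 - <<'E'
from h import *
o=get_obs();print(o['ft_force'])
M=R.from_euler('z',CW).inv(); print(M.apply(o['tool_pos']-[CX,CY,.166]))
E
```

```text
clock: 43.78
tool_pos: [0.5049, -0.1344, 0.2948]
tool_rot: [-2.117, -2.319, 0.003]
ft_force: [-1.0, 0.7, -0.3]
width: 0.009
[-1.02245403  0.67932772 -0.29496623]
[-8.92164780e-03 -7.95580544e-05  1.28825346e-01]
```

```bash
python3 -m handwheel '[0,0,0,0.1,0,0,0, 0,0,0,0.15,0,0,0, 0,0,0,0.15,0,0,0, 0,0,0,0.15,0,0,0]'
python3 - <<'E'
from h import *
o=get_obs();print(o['ft_force'])
M=R.from_euler('z',CW).inv(); print(M.apply(o['tool_pos']-[CX,CY,.166]))
E
```

```text
clock: 44.28
tool_pos: [0.5049, -0.1343, 0.2944]
tool_rot: [-2.118, -2.32, 0.003]
ft_force: [-2.1, 0.7, 10.4]
width: 0.007
[-2.13162296  0.73684579 10.35623223]
[-8.93785115e-03  2.18633608e-05  1.28371284e-01]
```

```bash
python3 -m handwheel '[0,0,0,-2,0,0,0, 0,0,0,-7,0,0,0, 0,0,0,-13,0,0,0, 0,0,0,-19,0,0,0, 0,-5,0,-22,0,0,0, 0,-10,0,-22,0,0,0, 0,-16,0,-22,0,0,0, 0,-22,0,-22,0,0,0, 0,-27,0,-22,0,0,0, 0,-27,0,-22,0,0,0, 0,-27,0,-22,0,0,0]'
python3 - <<'E'
from ov import *
d=snap('wrist','w25.png');s=snap('scene','s25.png');t=snap('top','t25.png')
P=[ 0.5138,-0.1335,0.0916,0,0,0,0,0]
ov(d,P,'o25.png',None,1.2);ov(s,P,'o25s.png',(140,155,290,305),4);ov(t,P,'o25t.png',None,1.5)
E
```

```text
clock: 45.65
tool_pos: [0.5301, -0.4024, 0.513]
tool_rot: [-2.115, -2.319, 0.002]
ft_force: [0.6, 0.9, 0.2]
width: 0.005
```

View pics/o25.png

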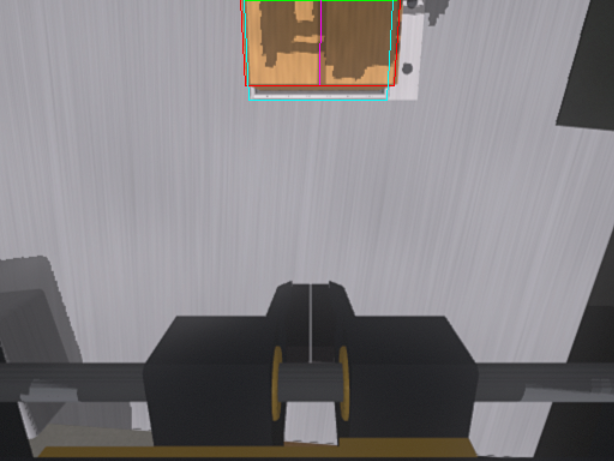

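View pics/o25s.png

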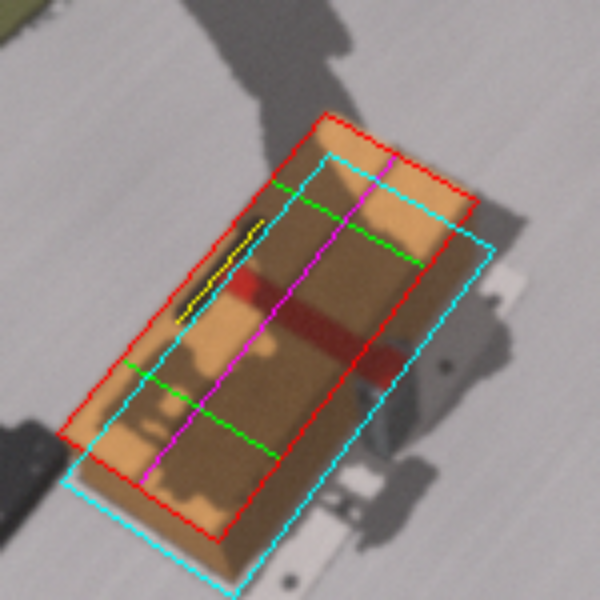

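View pics/o25t.png

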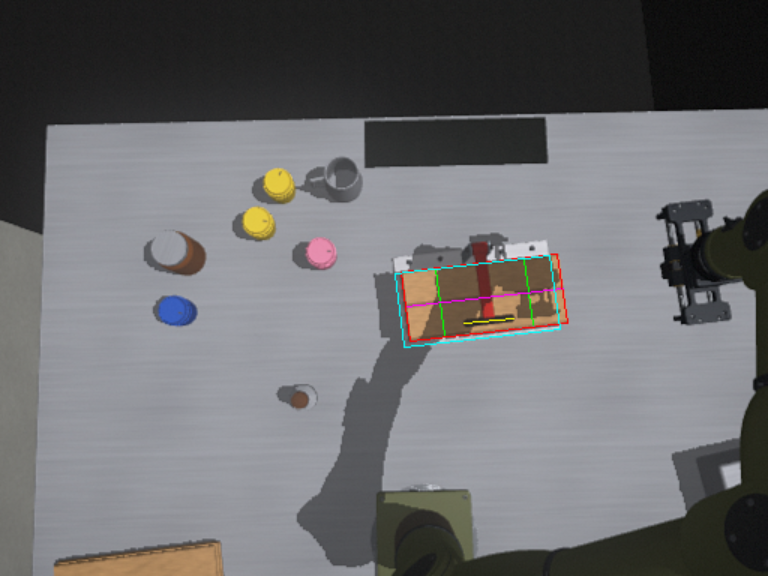

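View pics/s25.png

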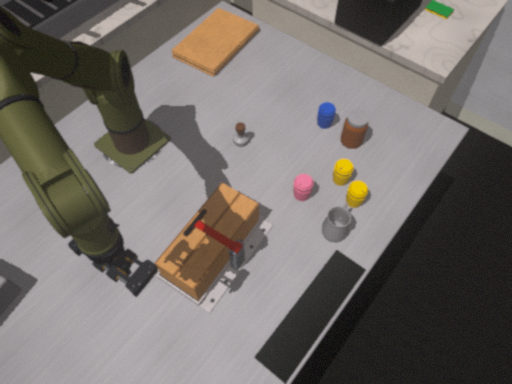

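```bash
python3 -c "
from bench import *
print(job_done())"
```

```text
the job is handed in; nothing more can be done
None
```

The delivery is packed and handed in at about 46 s on the robot's clock. The carton is closed and the red arm is down across it.

**Cups:** Only three black-lidded cups were on the counter. All three stand upright on the carton floor, seen in the wrist view just before the flaps were closed. The blue, pink and yellow look-alikes were left alone.

**Flaps:** I folded the left and right end flaps level first. The fingertip stopped at 110.9 mm against a flap top of 110 mm, so they are within about 0.02 rad of level. The far and near long flaps followed, each pushed until it met its stop at about 6 N.

**Hold-down arm:** It came down last and met its stop at about 10 N.

**Last checks:**
- The scene and top pictures show the closed carton and the arm matching the level model to 1–2 pixels. In the scene view the model sat 1–2 pixels off throughout, which fits the calibration error.
- The pitcher, bean jar and tamper look unmoved, no cup is left on the counter, and the robot is clear of everything.
- I could not see the end flaps once the long flaps covered them, so their final angle rests on the measured fingertip height and the view before covering.
- No check failed.

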